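# Load the vial sampler and set it to its mark

### The job

Get the sampler ready for a run: take the grey dust cap off its drive and set it down upright in the tray, and put every white vial rotor that is on the bench fully home on a drive of its own, turned so that its bore lines up with the drive's teeth, with the carriage still clamped where it is. Only then swing the carriage's clamp lever fully open, slide the carriage until its pointer is level with the line on the grey block, and swing the lever fully back to lock it there. Leave the other things on the bench alone.

Things in the scene. Friction and masses are not known exactly. Their poses are not given: they have to be found in the camera images.
- carriage (a joint): Sliding carriage: aluminium plate 160 x 300 mm, its top 40 mm above the bench, on a white rail base (200 x 560 x 12 mm) lying left-right. Value in m: 0 at the start (right-hand end), growing to the robot's left, stop at 0.15. With the clamp open it slides with about 9 N of friction and stays where left; the locked clamp brakes it, but can be overcome, which is wrong.
- clamp (a joint): Black clamp lever at the carriage's front, turning about a vertical axis, upright knob at its end. Value in rad: 0 = locked, at its stop, arm pointing left along the rail; grows counter-clockwise from above (knob comes towards the robot); 1.4 = fully open, at its stop, arm pointing at the robot. About 2 N at the knob, up to 6 N in the last 0.3 rad to locked; stays where left.
- clamp_pivot (a point): Point on the clamp lever's vertical turning axis, 52 mm above the bench (underside of the arm). Its x axis lies across the rail, away from the robot; its y axis along the rail, to the robot's left.
- clamp_knob (a point): The clamp lever's knob: an upright black cylinder 18 mm across, from 56 to 92 mm above the bench; this point is on its axis at 77 mm height, 60 mm from the turning axis. Can be pinched from above.
- grip_block (a point): Centre of the carriage's grip: an upright black block on the plate's front right part, 40 mm across the rail (x), 16 mm along it (y), from 40 to 82 mm above the bench. Pinch it across its 16 mm and move it along this point's y axis to slide the carriage.
- pointer (a point): Tip of the small black pointer in the middle of the carriage's far edge, 40 mm above the bench; y axis along the rail.
- mark_line (a point): The mark: a thin black line across the top of a small grey block (22 x 30 x 26 mm) fixed on the far edge of the rail base, left of the pointer at the start. The point is at the line's near end, y axis along the rail. The carriage is at the mark when pointer and line are level along y.
- tray: Open white plastic tray on the bench at the left, 130 x 130 mm outside, 30 mm high, walls and floor 4 to 5 mm; origin at the centre of its underside. Fixed.
- drive1_tip (a point): Top centre of the right-hand drive: upright steel stub on the carriage, a cross in plan: 4 teeth, 30 mm over them, each 8 mm wide, top 6 mm tapered. Top 79 mm above the bench, 35 mm above a round shoulder on which a rotor fully home rests. x, y lie along the teeth and turn with the drive, which turns easily (0.02 N m), up to 0.9 rad either way from square to the rail. Drives 100 mm apart.
- rotor1_mid (a point): Vial rotor 1 of 2 or 3 alike: white flange 72 x 10 mm, 4 capped vials to 26 mm height, square boss 40 x 40 mm, 55 mm high. A cross bore (slots 33 x 11 mm) runs through it, square to the boss's flats. Point: boss centre, 27.5 mm above the underside; x, y square to the flats. About 0.18 kg. Grip the flats above the vials. Fully home, the point is 7.5 mm below the drive's tip; out of line it stays 35 mm higher.
- cap1_mid (a point): Grey dust cap over the right-hand drive (just one of the three caps is present): square box 44 x 44 mm, 48 mm high, open below, resting loosely on the drive's shoulder (underside 44 mm above the bench). Point: its centre, 24 mm above the underside; x, y square to its sides. Lifts straight off (50 mm clears the drive).
- drive2_tip (a point): Top centre of the middle drive: upright steel stub on the carriage, a cross in plan: 4 teeth, 30 mm over them, each 8 mm wide, top 6 mm tapered. Top 79 mm above the bench, 35 mm above a round shoulder on which a rotor fully home rests. x, y lie along the teeth and turn with the drive, which turns easily (0.02 N m), up to 0.9 rad either way from square to the rail. Drives 100 mm apart.
- rotor2_mid (a point): Vial rotor 2 of 2 or 3 alike: white flange 72 x 10 mm, 4 capped vials to 26 mm height, square boss 40 x 40 mm, 55 mm high. A cross bore (slots 33 x 11 mm) runs through it, square to the boss's flats. Point: boss centre, 27.5 mm above the underside; x, y square to the flats. About 0.18 kg. Grip the flats above the vials. Fully home, the point is 7.5 mm below the drive's tip; out of line it stays 35 mm higher.
- cap2_mid (a point): Grey dust cap over the middle drive (just one of the three caps is present): square box 44 x 44 mm, 48 mm high, open below, resting loosely on the drive's shoulder (underside 44 mm above the bench). Point: its centre, 24 mm above the underside; x, y square to its sides. Lifts straight off (50 mm clears the drive).
- drive3_tip (a point): Top centre of the left-hand drive: upright steel stub on the carriage, a cross in plan: 4 teeth, 30 mm over them, each 8 mm wide, top 6 mm tapered. Top 79 mm above the bench, 35 mm above a round shoulder on which a rotor fully home rests. x, y lie along the teeth and turn with the drive, which turns easily (0.02 N m), up to 0.9 rad either way from square to the rail. Drives 100 mm apart.
- rotor3_mid (a point): Vial rotor 3 of 2 or 3 alike: white flange 72 x 10 mm, 4 capped vials to 26 mm height, square boss 40 x 40 mm, 55 mm high. A cross bore (slots 33 x 11 mm) runs through it, square to the boss's flats. Point: boss centre, 27.5 mm above the underside; x, y square to the flats. About 0.18 kg. Grip the flats above the vials. Fully home, the point is 7.5 mm below the drive's tip; out of line it stays 35 mm higher.
- cap3_mid (a point): Grey dust cap over the left-hand drive (just one of the three caps is present): square box 44 x 44 mm, 48 mm high, open below, resting loosely on the drive's shoulder (underside 44 mm above the bench). Point: its centre, 24 mm above the underside; x, y square to its sides. Lifts straight off (50 mm clears the drive).
- solvent: Bystander: clear solvent bottle with a yellow cap, 72 mm across, 150 mm high; origin at the centre of its underside. Leave it alone.
- column_box: Bystander: flat blue box, 60 x 200 x 35 mm; origin at the centre of its underside. Leave it alone.
- jar: Bystander: small jar, 52 mm across, 60 mm high; origin at the centre of its underside. Leave it alone.
- wrench: Bystander: wrench, 130 mm long, lying flat; origin at the centre of its underside. Leave it alone.
- column: Bystander: steel column tube, 125 mm long, 16 mm thick, lying flat; origin at the centre of its underside. Leave it alone.
- beaker: Bystander: glass beaker, 64 mm across, 80 mm high; origin at the centre of its underside. Leave it alone.
- vial_box: Bystander: carton, 90 x 90 x 45 mm; origin at the centre of its underside. Leave it alone.
Mind the look-alikes: they are no part of the job. What is shaped like the part that bears rotor2_mid but green is not meant. Leave any pink look-alike of the tray alone.

How it is judged:
By the outcome, as a careful person would: the job done as asked, in the order asked, and still so for the second after the job is handed in, with the robot touching nothing.
Of rotor1, rotor2, rotor3 only 2 to 3 are there at a start; the rules pass over those that are not, and their reading is None.
Of cap1, cap2, cap3 only 1 to 1 are there at a start; the rules pass over those that are not, and their reading is None.
At some moment in a run one of rotor1, rotor2, rotor3 may be knocked a few centimetres aside while the robot is not near it.
It also fails if it takes over 208 s, if anything falls off the work surface, if the arm or the gripper's body presses on something with over 40 N, if the wrist force passes 120 N, or if a joint passes its speed limit or range.

### The arm

A 6-joint arm with a two-finger parallel gripper is mounted at the origin on the work surface. World frame = base frame: x ahead of the robot, y to its left, z up, the work surface at z = 0. Lengths are in m, angles in rad, forces in N, time in s.
With the tool pointing down it reaches from about 0.35 to 0.85 m from the base axis. Payload 8.1 kg.
Tool frame: the origin (TCP) lies on the centre line of the jaws, within the pads' length; the fingertips stand 25 mm ahead of it and the grasp point (between the pads) lies 6 mm ahead of it; z points along the fingers, y is the line along which they close (so a half turn about z gives the same grasp; the last joint's range is limited). The gripper opens to 85 mm and grips with 20 to 120 N. Pads are 22 mm wide; open, the fingers measure 114 mm over their backs; the gripper's body (76 mm by 85 mm) begins 54 mm behind the grasp point. The pads swing forward as they close: fully open they stand 13 mm farther back than shut.
Start: joints at [-1.208, 0.13, 1.488, -0, 1.523, -0.085], TCP at [0.26, -0.541, 0.22] pointing down, gripper open.
Joint ranges: [-2.96, 2.96], [-0.89, 2.26], [0.02, 2.5], [-1.34, 4.48], [0, 2.73], [-2.66, 2.66]. Speed limits (rad/s): [2.39, 2.39, 2.79, 3.14, 3.14, 3.14].

### API

Orientations are given as a 3x3 rotation matrix whose columns are the frame's x, y, z axes.
In Python, from cell import readout, optics, job gives the robot as it stands. The module is installed in compiled form; this text tells all that it offers.
- The arm moves only by the shell command python3 -m pendant 'ROWS'. ROWS is text: rows parted by semicolons, each of 5 numbers parted by spaces: the shift along the tool's x, y, z in m, then the turn about the tool's z in rad, then the opening, from -1 (shut) to 1 (fully open), so that 0 is half open. In form: dx dy dz spin grip; .... A call has 1 to 12 rows; each row shifts and turns the commanded pose from where the row before left it, along the tool's axes as they then stand; what a row does not reach is not made up. A row lasts 1/10 s, in which the tool goes at most 50 mm and 8.59 degrees, less where a joint would pass 70% of its speed; a pose out of reach is approached as far as the arm can. A call with a gripper value outside its range is refused whole. The fingers move at their own pace and stop on an object; the grip force is fixed at half the most. Time passes only in rows, so rows that do not move let the fingers close. It gives the time, the measured TCP pose, the force, the opening and the grip force at its end, in the units of the state.
- readout.read_state(): the state, without advancing time (a new reading comes with each control period).
- optics.camera(name): name is "scene" or "top" or "wrist"; returns a dict with "image" (384x512x3 uint8, blue, green, red), "mtx" (3x3 intrinsics, pixels), "view" (4x4, takes a point from world to camera coordinates). Camera axes: x right, y down, z forward; pixel columns grow to the right and rows downward; lengths in m; the calibration is good to about 2 mm. A picture is of the moment at which its call begins. There is no depth.
- job.hand_in(): hands the job in; it is judged then, once.
The state is a dict: "time_s": time; "joint_positions": joint angles; "qd": joint speeds; "tau": joint torques, N m; "position": TCP position; "ee_rot": TCP orientation; "ft_force": force on the tool from outside, world axes, zero at the start; "wrist_torque": the same for the moment, N m; "finger_gap": finger opening in m; "gripper_force": force on a finger pad.
Only numpy, scipy, OpenCV 4.12 (cv2) and the standard library are available. Lean on these libraries where they do the work, as an engineer would, in place of code of your own. Each camera call takes 0.05 s, during which the arm holds its last target. There are 200 camera calls.

## Working session

There is one attempt and no reset: what is moved stays moved. The work goes in short steps, Python scripts to look and compute and a shell command to move; the robot and the scene stay as the last step left them, time stands still between calls to the robot, and variables do not carry over. Pictures are saved under pics/ and viewed, at most 14 in all, crops included, and the job is handed in when it is done.

```bash
mkdir -p pics
python3 - <<'E'
from cell import readout, optics
import cv2,numpy as np
for n in("scene","top"):
    c=optics.camera(n);cv2.imwrite(f"pics/{n}0.png",cv2.resize(c["image"],(800,600),interpolation=cv2.INTER_CUBIC));cv2.imwrite(f"{n}0_raw.png",c["image"])
    np.savez(n,mtx=c["mtx"],view=c["view"]);print(n,c["mtx"].tolist(),np.round(c["view"],4).tolist())
s=readout.read_state();print(s["position"],np.round(s["ee_rot"],3).tolist(),s["ft_force"])
E
```

```text
scene [[376.45180576454356, 0.0, 257.5637289581272], [0.0, 376.45180576454356, 190.79632732068458], [0.0, 0.0, 1.0]] [[0.2856, 0.9582, -0.0149, -0.1427], [0.6171, -0.1958, -0.7622, -0.2488], [-0.7332, 0.2085, -0.6472, 1.6038], [0.0, 0.0, 0.0, 1.0]]
top [[356.4737109974323, 0.0, 253.7798286948655], [0.0, 356.4737109974323, 195.36024123566486], [0.0, 0.0, 1.0]] [[0.0072, -0.9999, -0.014, 0.0168], [-0.9954, -0.0059, -0.0961, 0.5105], [0.096, 0.0147, -0.9953, 1.1161], [0.0, 0.0, 0.0, 1.0]]
[ 0.25960768 -0.54034611  0.21904546] [[0.901, 0.433, -0.001], [0.433, -0.901, 0.002], [0.0, -0.002, -1.0]] [-1.10482343 -0.8351222   0.16113659]
```

View pics/top0.png

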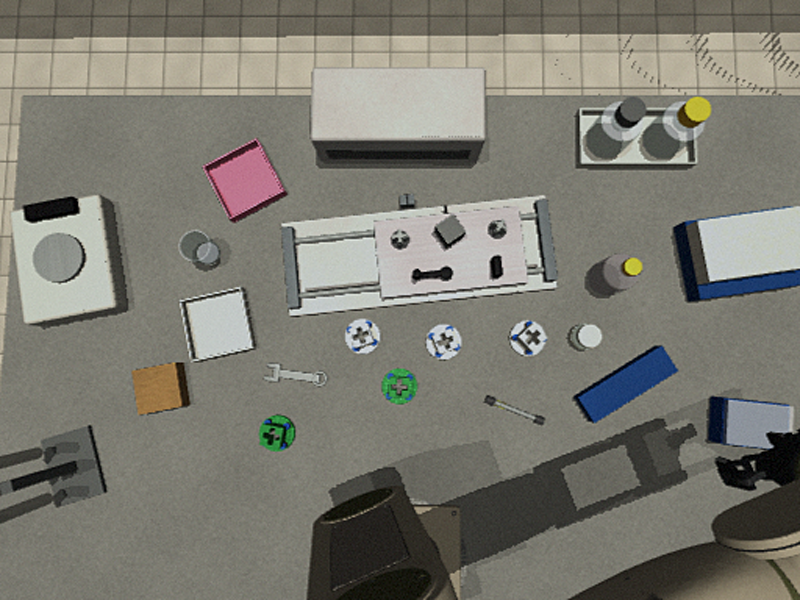

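View pics/scene0.png

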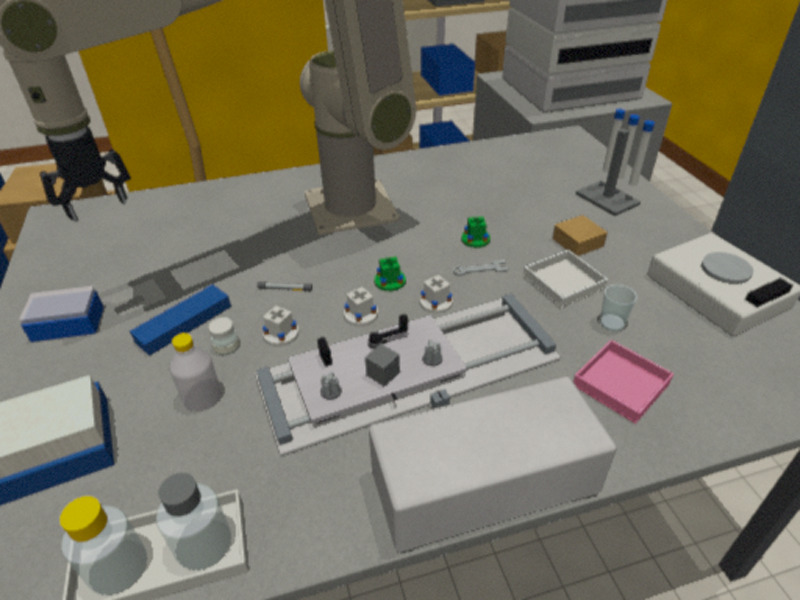

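The top view (800 px scale) shows white rotors at (363,336), (444,341) and (528,338), and the cap on the middle drive at (451,232). The free drives are at (400,240) and (499,229), the tray is at (217,325), the lever runs from about (445,273) to (419,274), and the grip is at (496,267). The mark block is at (406,200) and the pointer at (446,208). The scene view agrees.

```bash
cat > h.py <<'E'
import numpy as np, cv2
from cell import readout, optics
def ray(c,u,v,z):
    R=c["view"][:3,:3];t=c["view"][:3,3];o=-R.T@t
    d=R.T@np.linalg.inv(c["mtx"])@np.array([u,v,1.]);return (o+d*(z-o[2])/d[2])[:2]
def proj(c,p):
    q=c["mtx"]@(c["view"][:3,:3]@np.array(p)+c["view"][:3,3]);return q[:2]/q[2]
def snap(name,fn=None,box=None,scale=None):
    c=optics.camera(name);im=c["image"]
    if fn:
        cr=im if box is None else im[box[1]:box[3],box[0]:box[2]]
        s=scale or min(800/cr.shape[1],600/cr.shape[0])
        cv2.imwrite("pics/"+fn,cv2.resize(cr,None,fx=s,fy=s,interpolation=cv2.INTER_CUBIC))
    return c
def delta(p,yaw_y=None):
    "tool-frame shift from current measured TCP to world p; spin so tool y has world yaw yaw_y (mod pi/2 nearest if square)"
    s=readout.read_state();R=np.array(s["ee_rot"]);d=R.T@(np.array(p)-s["position"])
    print("pos",np.round(s["position"],4),"yaw_y",round(np.arctan2(R[1,1],R[0,1]),4),"tool d",np.round(d,4),"F",np.round(s["ft_force"],1),"gap",round(s["finger_gap"],4),"j6",round(s["joint_positions"][5],2),"t",round(s["time_s"],2))
    if yaw_y is not None:
        e=-(yaw_y-np.arctan2(R[1,1],R[0,1]))  # tool z down: spin positive = cw from above
        print("spin mod pi:",round((e+np.pi/2)%np.pi-np.pi/2,4)," mod pi/2:",round((e+np.pi/4)%(np.pi/2)-np.pi/4,4))
E
python3 - <<'E'
from h import *
c=dict(np.load("top.npz"));k=.64
for n,u,v,z in[("r1",363,336,.055),("r2",444,341,.055),("r3",528,338,.055),("cap",451,230,.092),("dL",400,238,.079),("dR",499,228,.079),("tray",219,326,.02),("pivot",445,273,.06),("knob",419,274,.09),("grip",496,266,.082),("mark",406,205,.026),("ptr",446,212,.04),("railL",289,283,.02),("railR",545,225,.02)]:
    print(n,np.round(ray(c,u*k,v*k,z),4))
E
```

```text
r1 [0.4457 0.0858]
r2 [ 0.4369 -0.0748]
r3 [ 0.444  -0.2406]
cap [ 0.6519 -0.086 ]
dL [0.6385 0.0135]
dR [ 0.6593 -0.1816]
tray [0.4658 0.3854]
pivot [ 0.5721 -0.0765]
knob [ 0.5652 -0.024 ]
grip [ 0.583  -0.1744]
mark [0.72   0.0019]
ptr [ 0.7016 -0.0802]
railL [0.5558 0.2432]
railR [ 0.6802 -0.2871]
```

```bash
python3 -m pendant '0.03 0 -0.03 0 1;0.03 -0.015 -0.03 0 1;0.045 -0.02 0 0 1;0.045 -0.02 0 0 1;0.045 -0.02 0 0 1;0.045 -0.02 0 0 1;0.045 -0.02 0 0 1;0.045 -0.02 0 0 1;0.045 -0.02 0 0 1;0.045 -0.02 0 0 1;0.045 -0.02 0 0 1;0.03 -0.02 0 0 1'; python3 -m pendant '0.04 -0.02 0 0 1;0 0 0 0 1;0 0 0 0 1'
python3 - <<'E'
from h import *
delta([.652,-.086,.27],0)
c=snap("wrist","w1.png");print(c["view"].round(3).tolist(),c["mtx"].round(1).tolist(),proj(c,[.652,-.086,.092]))
E
```

```text
time_s: 1.3
position: [0.6142, -0.13, 0.279]
ee_rot: [[0.901, 0.434, -0.001], [0.434, -0.901, 0.001], [-0.0, -0.001, -1.0]]
ft_force: [0.7, -0.8, 0.1]
finger_gap: 0.0854
gripper_force: 0.0
time_s: 1.6
position: [0.6404, -0.0962, 0.2789]
ee_rot: [[0.9, 0.435, -0.002], [0.435, -0.9, 0.0], [-0.002, -0.001, -1.0]]
ft_force: [-0.6, -0.4, -0.1]
finger_gap: 0.0854
gripper_force: 0.0
pos [ 0.6404 -0.0962  0.2789] yaw_y -1.1208 tool d [ 0.0149 -0.0041  0.0089] F [-0.6 -0.4 -0.1] gap 0.0854 j6 0.89 t 1.6
spin mod pi: -1.1208  mod pi/2: 0.45
[[0.434, -0.901, -0.002, -0.363], [-0.863, -0.417, 0.286, 0.457], [-0.258, -0.123, -0.958, 0.588], [0.0, 0.0, 0.0, 1.0]] [[273.7, 0.0, 252.2], [0.0, 273.7, 190.1], [0.0, 0.0, 1.0]] [249.8823158  155.53648549]
```

View pics/w1.png

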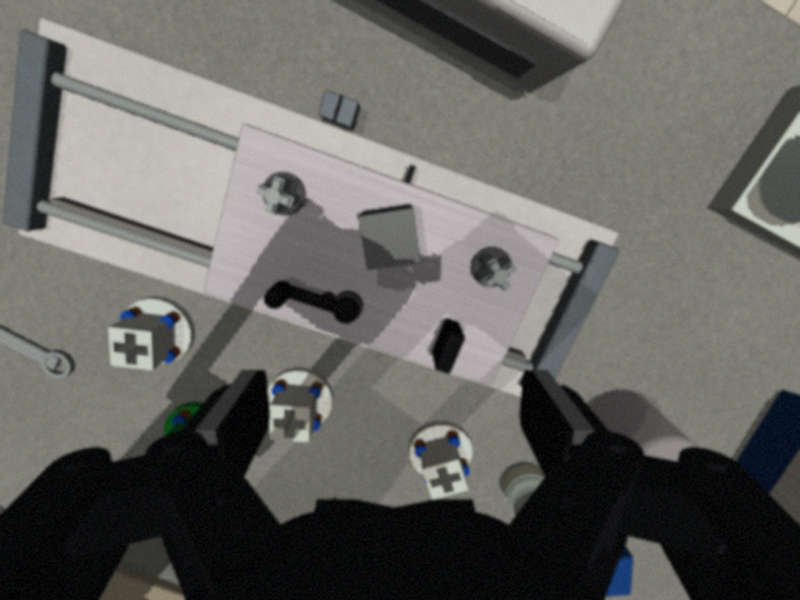

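The wrist view covers everything: cap top around (390,238), drives at (280,193) and (493,268), rotor tops at (130,348), (290,424) and (446,480), and the mark block at (340,108). I'll segment these numerically and make an enlarged crop.

Run:
```python
from h import *
c=snap("wrist","w2.png",box=(150,50,350,200),scale=4);np.savez("w2",**c)
print([np.round(proj(c,p),1).tolist() for p in([.652,-.086,.092],[.6385,.0135,.079],[.6593,-.1816,.079])])
g=cv2.cvtColor(c["image"],6).astype(int);print(g[125:180:3,225:275:3])
```

```text
[[249.2, 154.9], [173.6, 128.9], [316.4, 179.3]]
[[181 182 181 181 178 178 182 183 183 187 188 187 182 185 179 186 187]
 [178 179 180 179 181 182 184 179 178 180 182 182 177 188 188 181 182]
 [177 181 179 180 178 174 159 144 121  80  65  44  54 153 176 188 187]
 [178 170 116  74  55  41  40  51  71  82  97 110 110 142 158 183 186]
 [178 107  77  89 100 108 112 115 115 115 112 114 114 132 159 181 186]
 [180 148 115 114 110 111 116 111 112 112 112 113 115 126 154 173 187]
 [181 149 112 112 114 108 109 111 113 111 114 112 116 111 158 175 182]
 [142 157 110 108 109 109 108 110 113 113 112 112 112 109 155 165 179]
 [ 99 102 100 105 111 111 111 112 112 112 110 110 110 109 156 166 185]
 [107 104  68  72  97 108 109 108 109 110 107 107 108 109 156 166 185]
 [106 103  72  59  58  70  95 108 108 111 104 108 107 111 151 163 182]
 [106 110  91  55  56  58  64  95 107 108 109 107 103 109 130 159 184]
 [105 106  91  57  59  59  59  54  93 107 106 105 106 105 123 158 178]
 [108 106 104  60  54  54  56  58  60 102 101 101 100 101  98 108 104]
 [108 107 105  61  58  56  53  57  57  58  62  62  75  77  83  82  81]
 [100 105 105  69  57  65  64  69  67  72  75  84  97  86  80  84  82]
 [100 103 103  99 101 101  78  81  85  82  80  81  95  85  81  79  83]
 [103 104 103 100 104 103  79  78  84  83  84  84  81  82  81  79  81]
 [103 101 102 104 104  98  82  81  79  79  79  84  81  95  87  83  86]]
```

View pics/w2.png

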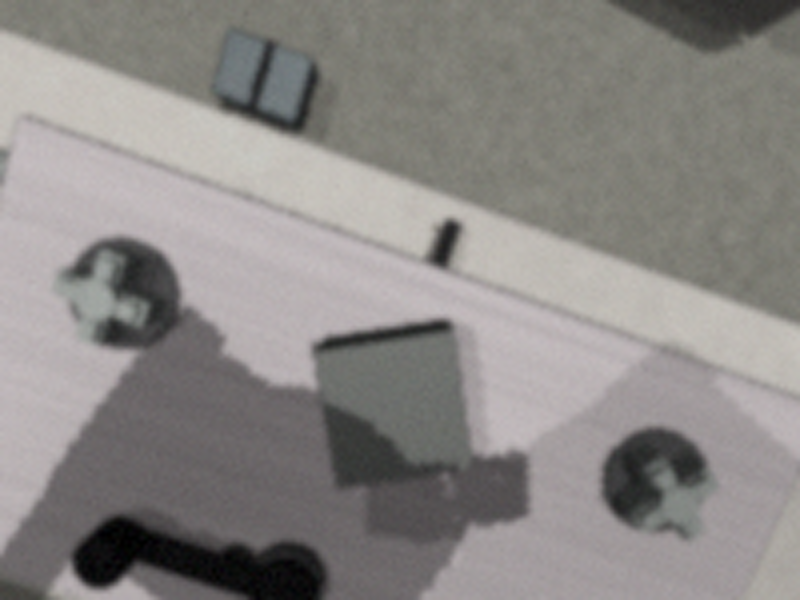

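The crop shows the cap top quad at (318,345), (452,328), (470,465), (338,485). The teeth of the left drive centre on about (100,297) and those of the right drive on about (675,500). The mark line runs (268,42)–(257,100), and the pointer tip is at (455,222).

Run:
```python
from h import *
c=dict(np.load("w2.npz"))
print("cam",(-c["view"][:3,:3].T@c["view"][:3,3]).round(3))
def P(u,v,z):return ray(c,u/4+150-.4,v/4+50-.4,z)
def quad(n,pts,z):
    q=np.array([P(*p,z) for p in pts]);m=q.mean(0)
    e=[q[(i+1)%4]-q[i] for i in range(4)]
    print(n,m.round(4),"sides",[round(np.linalg.norm(x),4) for x in e],"ang",[round(np.arctan2(x[1],x[0])%(np.pi/2),3) for x in e],"diag",[round(np.arctan2(*(q[i+2]-q[i])[::-1])%(np.pi/2),3) for i in(0,1)])
quad("cap",[(318,345),(452,328),(470,465),(338,485)],.092)
quad("dL",[(105,262),(65,285),(90,330),(138,310)],.079)
quad("dR",[(658,468),(708,485),(690,530),(645,515)],.079)
print("line far",P(269,42,.026),"near",P(257,100,.026),"ptr",P(455,222,.04))
a=P(25,118,.04);print("plate far edge pts",a,P(660,344,.04));d=a-P(660,344,.04);print("rail ang of y",np.arctan2(d[1],d[0])-np.pi/2)
print("knob",P(102,540,.092),"pivot",P(288,575,.06))
im=c["image"];
# rotor tops
hsv=cv2.cvtColor(im,cv2.COLOR_BGR2HSV)
m=((hsv[...,2]>195)&(hsv[...,1]<25)).astype(np.uint8)
n,l,s,ce=cv2.connectedComponentsWithStats(m)
for i in range(1,n):
    if s[i,4]>60: print(s[i],ce[i].round(1))
cr=np.vstack([cv2.resize(im[175:335,60:310],None,fx=3.2,fy=3.2,interpolation=2)]);cv2.imwrite("pics/w3.png",cr)
```

```text
cam [ 0.704 -0.066  0.433]
cap [ 0.6555 -0.0831] sides [np.float64(0.0413), np.float64(0.043), np.float64(0.0424), np.float64(0.0442)] ang [np.float64(0.572), np.float64(0.592), np.float64(0.601), np.float64(0.568)] diag [np.float64(1.349), np.float64(1.389)]
dL [0.6448 0.0148] sides [np.float64(0.0148), np.float64(0.0154), np.float64(0.0168), np.float64(0.0173)] ang [np.float64(0.936), np.float64(0.898), np.float64(0.824), np.float64(1.012)] diag [np.float64(0.149), np.float64(0.118)]
dR [ 0.6662 -0.1808] sides [np.float64(0.0178), np.float64(0.0161), np.float64(0.0162), np.float64(0.0163)] ang [np.float64(0.122), np.float64(0.144), np.float64(0.124), np.float64(0.244)] diag [np.float64(0.967), np.float64(0.917)]
line far [0.73971891 0.00527303] near [0.72118513 0.00169913] ptr [ 0.71438404 -0.07713671]
plate far edge pts [0.68191879 0.06702858] [ 0.70885583 -0.16065189]
rail ang of y 0.11776331004936957
knob [ 0.5757568  -0.01638858] pivot [ 0.58033747 -0.07621485]
[332   0  58  27 710] [365.2   8.6]
[ 129   60  122   49 1260] [188.6  81.7]
[500  72  12  17  72] [507.7  80.5]
[ 103   86   45   59 1189] [126.7 111.2]
[ 50 102  25  30 247] [ 62.7 115.9]
[470 124  13  16  63] [474.8 131.8]
[ 31 144  41  23 284] [ 51.6 154.2]
[492 144  20  12 121] [504.2 147.9]
[ 88 192  22   8 115] [ 98.2 195.6]
[181 238  14   7  62] [188.2 240.8]
```

View pics/w3.png

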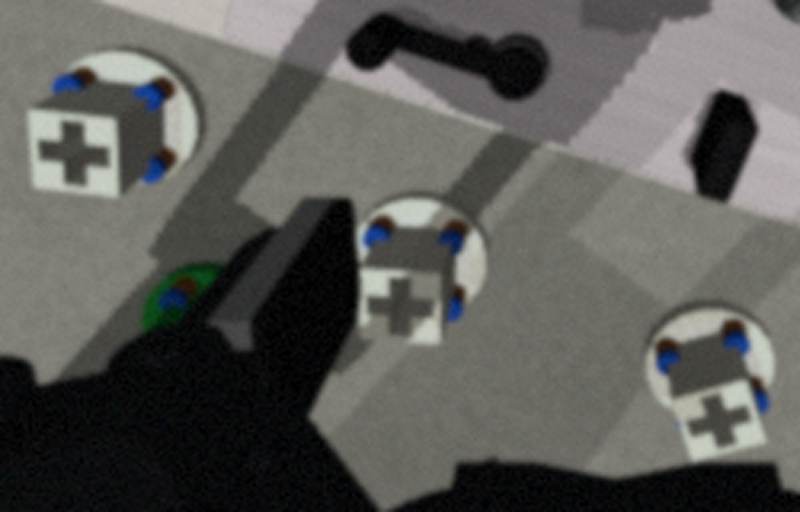

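```bash
python3 -m pendant '0.019 -0.005 0 0 1;0 0 0.02 -0.13 1;0 0 0.04 0 1;0 0 0.04 0 1;0 0 0 0 1;0 0 0 0 1'
python3 - <<'E'
from h import *
delta([.6555,-.083,.079],.583)
c=dict(np.load("w2.npz"))
def quad(n,pts,z):
    q=np.array([ray(c,u/3.2+60-.4,v/3.2+175-.4,z) for u,v in pts]);m=q.mean(0)
    e=[q[(i+1)%4]-q[i] for i in range(4)]
    print(n,m.round(4),"sides",[round(np.linalg.norm(x),4) for x in e],"ang",[round(np.arctan2(x[1],x[0])%(np.pi/2),3) for x in e])
quad("R1",[(28,108),(118,115),(122,197),(33,188)],.055)
quad("R2",[(362,266),(445,272),(440,345),(360,338)],.055)
quad("R3",[(672,400),(745,378),(767,443),(692,462)],.055)
# tray & rotors from top: white mask
t=dict(np.load("top.npz"));im=cv2.imread("top0_raw.png");hsv=cv2.cvtColor(im,cv2.COLOR_BGR2HSV)
m=((hsv[...,2]>185)&(hsv[...,1]<25)).astype(np.uint8)
for ct in cv2.findContours(m,cv2.RETR_EXTERNAL,cv2.CHAIN_APPROX_NONE)[0]:
    r=cv2.minAreaRect(ct)
    if 110<r[0][0]<420 and 180<r[0][1]<240 and cv2.contourArea(ct)>60: print(np.round(r[0],1),np.round(r[1],1),round(r[2],1),ray(t,*r[0],.03).round(4),ray(t,*r[0],.01).round(4))
E
```

```text
time_s: 2.3
position: [0.6544, -0.0856, 0.1801]
ee_rot: [[0.839, 0.545, -0.002], [0.545, -0.839, 0.0], [-0.001, -0.001, -1.0]]
ft_force: [-1.3, 0.1, -0.1]
finger_gap: 0.0854
gripper_force: 0.0
pos [ 0.6544 -0.0856  0.1801] yaw_y -0.9946 tool d [ 0.0025 -0.0015  0.1011] F [-1.3  0.1 -0.1] gap 0.0854 j6 0.79 t 2.3
spin mod pi: 1.564  mod pi/2: -0.0068
R1 [0.4476 0.0917] sides [np.float64(0.041), np.float64(0.0418), np.float64(0.0416), np.float64(0.0406)] ang [np.float64(0.365), np.float64(0.331), np.float64(0.336), np.float64(0.315)]
R2 [ 0.4376 -0.0758] sides [np.float64(0.0403), np.float64(0.0415), np.float64(0.0399), np.float64(0.0407)] ang [np.float64(0.367), np.float64(0.332), np.float64(0.347), np.float64(0.341)]
R3 [ 0.4451 -0.2483] sides [np.float64(0.039), np.float64(0.0418), np.float64(0.0405), np.float64(0.04)] ang [np.float64(0.794), np.float64(0.767), np.float64(0.75), np.float64(0.731)]
[377.  214.5] [13. 14.] 90.0 [ 0.4515 -0.369 ] [ 0.4524 -0.3756]
[285.9 217.3] [21.7 16. ] 67.6 [ 0.4407 -0.0819] [ 0.4414 -0.0834]
[343.5 216. ] [11. 20.] 0.0 [ 0.4461 -0.2636] [ 0.4469 -0.2684]
[227.6 212.7] [12.5 19.8] 16.7 [0.454  0.1027] [0.4549 0.1044]
[140.3 207.9] [37.3 35.1] 78.7 [0.4674 0.3817] [0.4686 0.3884]
```

```bash
python3 -m pendant '0.0025 -0.0015 0.04 0 1;0 0 0.04 0 1;0 0 0.02 0 1;0 0 0 0 1;0 0 0 0 -0.2;0 0 0 0 -0.2;0 0 0 0 -0.2;0 0 0 0 -0.2;0 0 0 0 -0.2'; python3 -c "
from h import *
delta([.6555,-.083,.2],.583)"
```

```text
time_s: 3.2
position: [0.657, -0.0821, 0.0809]
ee_rot: [[0.838, 0.546, 0.001], [0.546, -0.838, -0.0], [0.001, 0.001, -1.0]]
ft_force: [-0.4, 0.6, -0.1]
finger_gap: 0.0341
gripper_force: 0.0
pos [ 0.657  -0.0821  0.0809] yaw_y -0.993 tool d [-0.0017  0.     -0.1191] F [-0.4  0.6 -0.1] gap 0.0341 j6 0.79 t 3.2
spin mod pi: 1.5656  mod pi/2: -0.0052
```

```bash
python3 -c "
from h import *
c=snap('wrist','w4.png',scale=1);s=snap('scene','s4.png',box=(150,150,350,300),scale=4)"
```

```text
(no output)
```

View pics/s4.png

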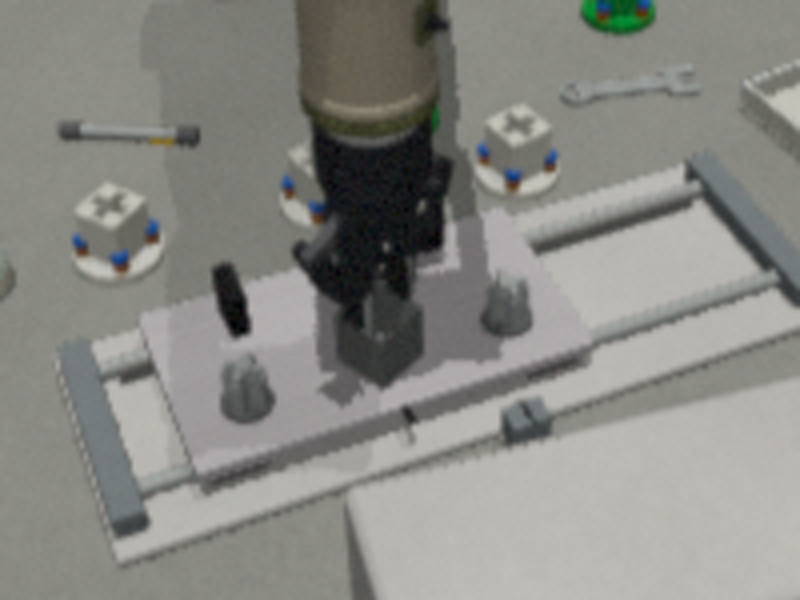

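Run:
```python
from h import *
s=dict(np.load("scene.npz"));w=dict(np.load("w2.npz"))
def pc(p):
    u=proj(s,p);return ((u-[150,150])*4).round(0)
print("tcp",pc([.657,-.0821,.075]),"captop ctr",pc([.6555,-.083,.092]))
for p in([.6555,-.083,.092],):
  for k in range(4):
    a=.583+np.pi/4+k*np.pi/2;print(pc([.6555+.0311*np.cos(a),-.083+.0311*np.sin(a),.092]),pc([.6555+.0311*np.cos(a),-.083+.0311*np.sin(a),.044]))
print("drives",pc([.6448,.0148,.079]),pc([.6662,-.1808,.079]),"R1",pc([.4476,.0917,.055]),"R3",pc([.4451,-.2483,.055]))
```

```text
tcp [381. 328.] captop ctr [378. 310.]
[423. 306.] [424. 353.]
[375. 278.] [378. 325.]
[333. 313.] [337. 360.]
[381. 343.] [383. 390.]
drives [506. 283.] [244. 365.] R1 [517. 124.] R3 [109. 204.]
```

View pics/w4.png

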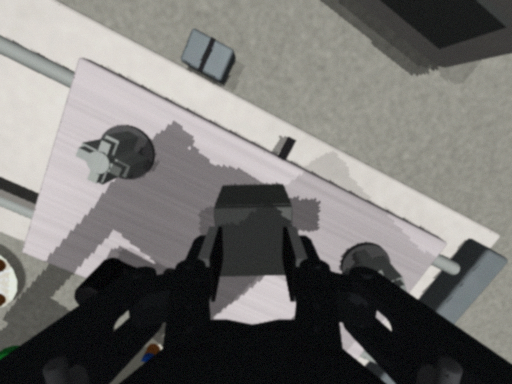

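The scene view shows the cap at (380,335) where expected. The wrist view shows it between the fingers, which are nearly touching it at x=213 and x=293. I'll close further.

```bash
python3 -m pendant '0 0 0 0 -1;0 0 0 0 -1;0 0 0 0 -1;0 0 0 0 -1;0 0 0 0 -1'
```

```text
time_s: 3.8
position: [0.657, -0.0824, 0.0806]
ee_rot: [[0.838, 0.546, 0.001], [0.546, -0.838, -0.001], [0.0, 0.001, -1.0]]
ft_force: [0.8, -2.5, 5.0]
finger_gap: 0.0003
gripper_force: 2.5
```

```bash
python3 -c "
from h import *
c=snap('wrist');s=snap('scene')
a=cv2.resize(c['image'][150:350,130:380],(400,320),interpolation=2);b=cv2.resize(s['image'][190:260,200:290],(400,320),interpolation=2)
cv2.imwrite('pics/b5.png',np.hstack([a,b]))"
```

```text
(no output)
```

View pics/b5.png

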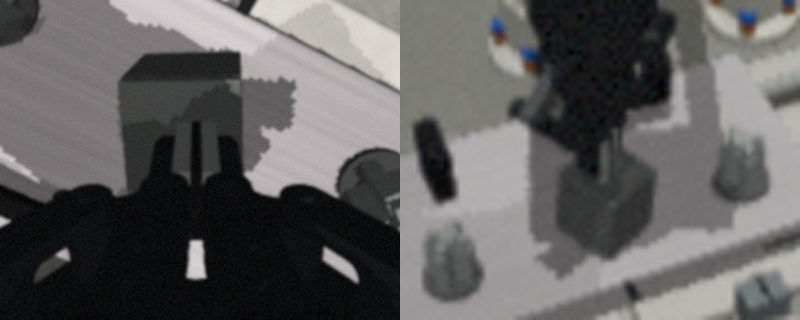

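The fingers are shut on top of the cap at about (197,122) in the left half. I'll triangulate the tip and cap corners to find the height error.

Run:
```python
from h import *
c=optics.camera("wrist");s=dict(np.load("scene.npz"))
P=[k["mtx"]@k["view"][:3] for k in(c,s)]
A=np.array([[253,226],[205,199],[280,200]],float).T;B=np.array([[246.1,229.8],[257.4,228.9],[246.6,236.4]]).T
X=cv2.triangulatePoints(P[0],P[1],A,B);print((X[:3]/X[3]).T.round(4))
st=readout.read_state();print(st["position"],st["joint_positions"],st["ft_force"])
```

```text
[[ 0.6606 -0.0796  0.0862]
 [ 0.6569 -0.0466  0.0764]
 [ 0.6821 -0.0843  0.0832]]
[ 0.65699428 -0.08239476  0.08058404] [-2.01934484e-01  3.92121059e-01  1.44003171e+00 -4.14504237e-04
  1.30829990e+00  7.91269115e-01] [ 0.59907254 -2.21150807  4.88860592]
```

Run:
```python
from h import *
c=optics.camera("wrist");s=optics.camera("scene");t=optics.camera("top")
for z in(.056,.067,.08,.092,.105): 
    p=[.657,-.0824,z]
    print(z,proj(c,p).round(1),proj(s,p).round(1))
a=c["view"][:3,:3]@readout.read_state()["ee_rot"];print(a.round(3))
# corners predicted for cap
for z in (.092,.044):
  for k in range(4):
    a=.583+np.pi/4+k*np.pi/2;p=[.6555+.0311*np.cos(a),-.083+.0311*np.sin(a),z];print(z,k,proj(c,p).round(1),proj(s,p).round(1))
cv2.imwrite('pics/b6.png',np.hstack([cv2.resize(s['image'][175:275,180:305],(500,400),interpolation=2),cv2.resize(t['image'][120:195,250:306],(300,400),interpolation=2)]))
```

```text
0.056 [253.8 215.4] [245.3 236.6]
0.067 [253.9 221.6] [245.2 234. ]
0.08 [254. 230.] [245.  230.8]
0.092 [254.1 238.9] [244.8 227.8]
0.105 [254.3 250.1] [244.7 224.5]
[[-0.001  1.     0.001]
 [-0.959 -0.    -0.285]
 [-0.285 -0.001  0.959]]
0.092 0 [213.5 205.5] [255.6 226.6]
0.092 1 [216.9 275. ] [243.8 219.6]
0.092 2 [290.6 274.6] [233.3 228.3]
0.092 3 [293.4 205. ] [245.2 235.7]
0.044 0 [222.5 182.9] [255.9 238.3]
0.044 1 [224.6 238.5] [244.5 231.3]
0.044 2 [282.1 238.2] [234.3 240. ]
0.044 3 [283.7 182.5] [245.8 247.4]
```

View pics/b6.png

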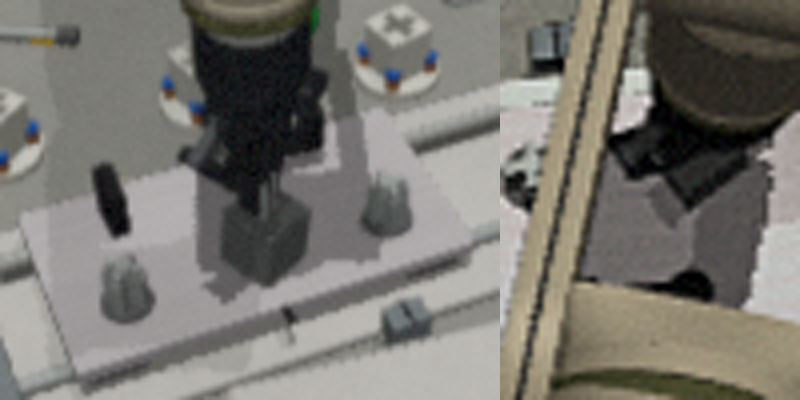

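The fingers closed on top of the cap, so the real fingertips sit about 36 mm further back than assumed: the shut tip is at TCP z + 0.011. I'll back off, open, go lower, and test by closing.

```bash
python3 -m pendant '0 0 -0.03 0 1;0 0 0 0 1;0 0 0 0 1;0 0 0 0 1;0 0 0 0 1;0 0 0 0 1;0 0 0 0 1;0 0 0.03 0 1;0 0 0.02 0 1;0 0 0.017 0 1;0 0 0 0 1'; python3 -m pendant '0 0 0 0 -1;0 0 0 0 -1;0 0 0 0 -1;0 0 0 0 -1;0 0 0 0 -1;0 0 0 0 -1'
```

```text
time_s: 5.2
position: [0.6541, -0.0815, 0.0393]
ee_rot: [[0.838, 0.546, -0.006], [0.546, -0.838, 0.001], [-0.004, -0.004, -1.0]]
ft_force: [-0.8, 0.3, -1.0]
finger_gap: 0.0855
gripper_force: 0.0
time_s: 5.8
position: [0.6575, -0.0811, 0.0456]
ee_rot: [[0.837, 0.547, 0.002], [0.547, -0.837, 0.001], [0.002, 0.0, -1.0]]
ft_force: [-5.3, 4.9, 9.1]
finger_gap: 0.0434
gripper_force: 59.8
```

```bash
python3 -m pendant '0 0 -0.02 0 -1;0 0 -0.04 0 -1;0 0 -0.05 0 -1;0.008 -0.02 0 0 -1;0.009 -0.045 0 0 -1;0.009 -0.045 0 0 -1;0.009 -0.045 0 0 -1;0.009 -0.045 0 0 -1;0.009 -0.045 0 0 -1;0.009 -0.045 0 0 -1;0.009 -0.045 0 0 -1;0.009 -0.045 0 0 -1' ; python3 -m pendant '0.009 -0.045 0 0 -1;0.009 -0.045 0 0 -1;0 0 0 0 -1;0 0 0 0 -1'
python3 - <<'E'
from h import *
delta([.468,.386,.15])
c=snap("wrist","w7.png",scale=1);np.savez("w7",**c)
print(proj(c,[.468,.386,.03]))
E
```

```text
time_s: 7.0
position: [0.5156, 0.2819, 0.1544]
ee_rot: [[0.838, 0.546, 0.002], [0.546, -0.838, 0.001], [0.002, 0.0, -1.0]]
ft_force: [0.9, -0.0, -0.6]
finger_gap: 0.0435
gripper_force: 62.1
time_s: 7.4
position: [0.4817, 0.3664, 0.1539]
ee_rot: [[0.836, 0.548, 0.001], [0.548, -0.836, 0.0], [0.001, 0.0, -1.0]]
ft_force: [0.5, 0.2, -1.1]
finger_gap: 0.0434
gripper_force: 62.1
pos [0.4817 0.3664 0.1539] yaw_y -0.9903 tool d [-0.0007 -0.0239  0.0039] F [ 0.5  0.2 -1.1] gap 0.0434 j6 1.56 t 7.4
[230.43176075 180.75775126]
```

View pics/w7.png

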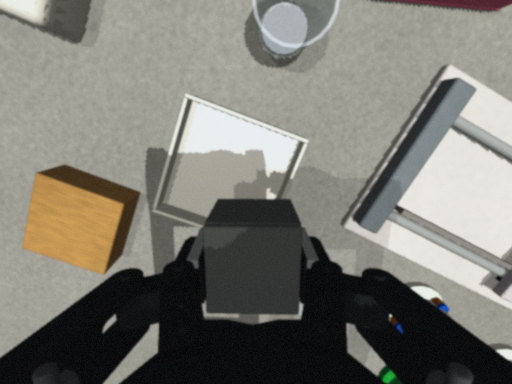

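The tray rim corners are at (187,96), (307,141) and (155,213), so the centre is at about (231,177), which matches the prediction. I'll move over it and lower.

```bash
python3 -m pendant '0.002 -0.024 0 0 -1;0 0 0.04 0 -1;0 0 0.04 0 -1;0 0 0.04 0 -1;0 0 0.015 0 -1;0 0 0 0 -1;0 0 0 0 -1'; python3 -m pendant '0 0 0.006 0 -1;0 0 0 0 -1;0 0 0 0 -1'
```

```text
time_s: 8.15
position: [0.472, 0.3864, 0.0198]
ee_rot: [[0.838, 0.545, 0.002], [0.545, -0.838, 0.001], [0.002, 0.0, -1.0]]
ft_force: [0.6, 1.6, 0.2]
finger_gap: 0.0432
gripper_force: 62.1
time_s: 8.45
position: [0.4712, 0.3869, 0.0132]
ee_rot: [[0.838, 0.546, 0.001], [0.546, -0.838, 0.001], [0.002, -0.0, -1.0]]
ft_force: [1.1, 0.3, -0.3]
finger_gap: 0.0434
gripper_force: 62.1
```

```bash
python3 -m pendant '0 0 0.003 0 -1;0 0 0 0 -1;0 0 0.003 0 -1;0 0 0 0 -1;0 0 0 0 -1'
```

```text
time_s: 8.95
position: [0.4707, 0.3866, 0.0078]
ee_rot: [[0.838, 0.546, 0.0], [0.546, -0.838, 0.0], [0.0, 0.0, -1.0]]
ft_force: [-7.5, -5.9, 15.5]
finger_gap: 0.0431
gripper_force: 63.2
```

```bash
python3 -m pendant '0 0 -0.002 0 0.4;0 0 0 0 0.4;0 0 0 0 0.4;0 0 0 0 0.4;0 0 -0.03 0 0.4;0 0 -0.05 0 0.4;0 0 -0.05 0 1;0 0 -0.05 0 1;-0.018 0.044 -0.01 0 1;-0.018 0.044 -0.01 0 1;-0.018 0.044 -0.01 0 1;-0.018 0.044 -0.01 0 1'; python3 -m pendant '-0.018 0.044 -0.01 0 1;-0.018 0.044 -0.01 0 1;-0.018 0.044 -0.01 0.0 1;-0.018 0.044 -0.01 0 1;0 0.02 0 0.1 1;0 0 0 0.1 1;0 0 0 0 1;0 0 0 0 1'
python3 - <<'E'
from h import *
delta([.4476,.0917,.1],.337)
c=snap("wrist");np.savez("w8",**c);t=snap("top");np.savez("t8",**t)
im=c["image"];cv2.imwrite("pics/w8.png",cv2.resize(im[:300,60:460],(800,600),interpolation=2))
print([proj(c,p).round(0).tolist() for p in([.4476,.0917,.055],[.4376,-.0758,.055],[.4451,-.2483,.055],[.6555,-.083,.079])])
E
```

```text
time_s: 10.15
position: [0.5062, 0.1981, 0.2283]
ee_rot: [[0.837, 0.547, 0.0], [0.547, -0.837, -0.0], [0.0, 0.0, -1.0]]
ft_force: [1.0, -0.4, 0.0]
finger_gap: 0.0856
gripper_force: 0.0
time_s: 10.95
position: [0.5529, -0.0036, 0.2677]
ee_rot: [[0.928, 0.372, -0.001], [0.372, -0.928, 0.0], [-0.0, -0.0, -1.0]]
ft_force: [-0.6, -0.2, 0.1]
finger_gap: 0.0852
gripper_force: 0.0
pos [ 0.5529 -0.0036  0.2677] yaw_y -1.19 tool d [-0.0622 -0.1276  0.1678] F [-0.6 -0.2  0.1] gap 0.0852 j6 1.09 t 10.95
spin mod pi: -1.527  mod pi/2: 0.0438
[[163.0, 207.0], [269.0, 252.0], [373.0, 285.0], [346.0, 113.0]]
```

View pics/w8.png

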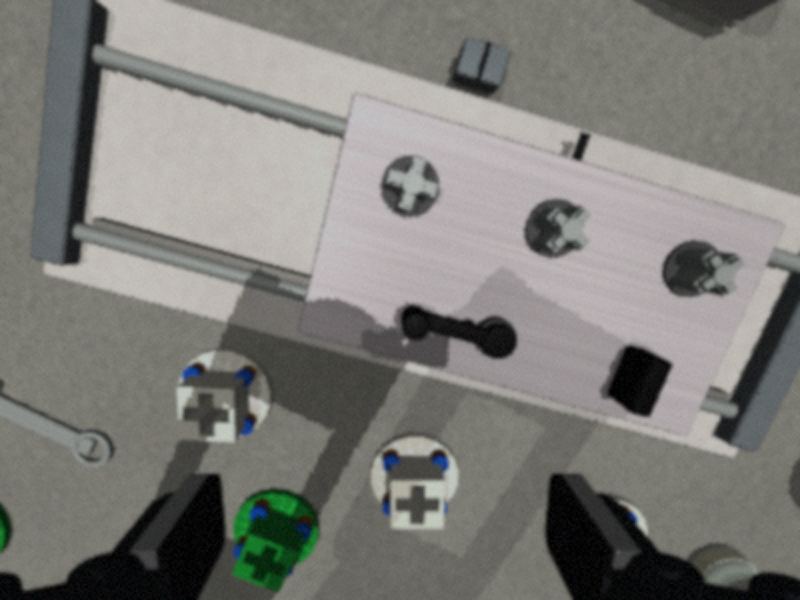

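The middle drive is now bare. The drives are at about (413,184), (568,230) and (720,272), and rotors 1 and 2 are exactly where predicted, at (207,414) and (417,504). I'll grip rotor 1.

```bash
python3 -m pendant '-0.021 -0.0425 0 0.044 1;-0.018 -0.0425 0.0 0 1;-0.018 -0.0425 0 0 1;0 0 0.04 0 1;0 0 0.04 0 1;0 0 0.04 0 1;0 0 0.04 0 1;0 0 0.03 0 1;0 0 0 0 1;0 0 0 0 1'
python3 - <<'E'
from h import *
delta([.4476,.0917,.019],.337)
c=dict(np.load("w8.npz"));im=c["image"];hsv=cv2.cvtColor(im,cv2.COLOR_BGR2HSV)
for n,p in(("L",(.6448,.0148)),("M",(.6555,-.083)),("R",(.6662,-.1808))):
    u=proj(c,[*p,.079]).round().astype(int);print(n,u,ray(c,*u,.079).round(4));print(im[u[1]-12:u[1]+13,u[0]-14:u[0]+15,1])
E
```

```text
time_s: 12.05
position: [0.4557, 0.0968, 0.0785]
ee_rot: [[0.944, 0.329, -0.001], [0.329, -0.944, -0.0], [-0.001, -0.0, -1.0]]
ft_force: [-0.0, -0.7, 0.5]
finger_gap: 0.0856
gripper_force: 0.0
pos [0.4557 0.0968 0.0785] yaw_y -1.2353 tool d [-0.0093  0.0022  0.0595] F [-0.  -0.7  0.5] gap 0.0856 j6 1.33 t 12.05
spin mod pi: 1.5693  mod pi/2: -0.0015
L [268  90] [0.645  0.0143]
[[179 180 177 173 161 149 135 118 107 103 101 107 125 151 154 158 159 167
  173 181 184 182 181 180 180 182 180 176 179]
 [179 176 168 147 125 106  94  87  79  83  79  94 124 157 165 163 154 162
  167 172 178 179 184 178 185 178 179 182 183]
 [182 165 145 112  90  81  83  76  78  83  81  90 123 157 172 170 168 164
  154 147 158 170 179 182 182 182 183 184 183]
 [169 139 111  90  84  80  76  80  76  79  77  87 120 155 171 172 173 159
  139 110 123 147 173 176 182 184 186 181 184]
 [143 108  88  78  81  82  76  77  78  72  74  94 127 157 171 170 166 153
  121  90  85 115 152 171 178 183 180 182 184]
 [111  91  83  83  80  79  77  78  69  63  77 112 137 165 172 172 164 144
  100  76  69  92 124 160 176 179 180 177
[... 7717 characters left out ...]
125 129 114 100  79  76  74  73  66  89 126 138
  141 146 146 157 165 170 170 170 167 169 171]
 [ 49  65  88  95  75  83 100 104  77  61  45  53  62  60  53  69 102 130
  139 146 150 161 165 170 169 167 167 170 169]
 [ 49  64  89 106  96  81  89  82  66  51  48  39  51  56  58  62  94 126
  143 152 156 162 170 169 168 169 165 170 167]
 [ 65  71  89 104 111 119 121 112 103  90  75  63  57  61  81  89 108 132
  154 160 168 166 165 166 166 169 168 169 170]
 [ 90  97 111 132 149 151 157 152 144 136 124 112 103  97 108 133 142 154
  165 165 169 165 165 171 166 167 170 171 169]
 [131 141 150 160 164 169 167 170 167 160 158 154 145 138 142 158 165 167
  170 171 172 172 170 166 168 170 166 165 168]]
```

```bash
python3 -m pendant '-0.009 0.002 0.02 0 1;0 0 0.02 0 1;0 0 0.02 0 1;0 0 0 0 1;0 0 0 0 1'; python3 -c "
from h import *
delta([.4476,.0917,.019],.337)"
```

```text
time_s: 12.55
position: [0.4496, 0.0918, 0.0201]
ee_rot: [[0.945, 0.328, 0.002], [0.328, -0.945, 0.0], [0.002, 0.001, -1.0]]
ft_force: [-0.1, 0.8, 0.7]
finger_gap: 0.0855
gripper_force: 0.0
pos [0.4496 0.0918 0.0201] yaw_y -1.2365 tool d [-0.002  -0.0005  0.0011] F [-0.1  0.8  0.7] gap 0.0855 j6 1.33 t 12.55
spin mod pi: 1.5681  mod pi/2: -0.0027
```

```bash
python3 -m pendant '-0.002 -0.0005 0 0 1;0 0 0 0 1;0 0 0 0 -1;0 0 0 0 -1;0 0 0 0 -1;0 0 0 0 -1;0 0 0 0 -1;0 0 0 0 -1;0 0 -0.02 0 -1;0 0 -0.05 0 -1;0 0 -0.05 0 -1;0 0 0 0 -1'
python3 - <<'E'
from h import *
delta([.644,.0164,.145],.135)
c=snap("wrist");np.savez("w9",**c)
cv2.imwrite("pics/w9.png",cv2.resize(c["image"][180:330,170:340],None,fx=4,fy=4,interpolation=2))
E
```

```text
time_s: 13.75
position: [0.4504, 0.0919, 0.1453]
ee_rot: [[0.945, 0.328, 0.011], [0.328, -0.945, 0.001], [0.011, 0.003, -1.0]]
ft_force: [2.1, 0.3, -1.2]
finger_gap: 0.039
gripper_force: 61.4
pos [0.4504 0.0919 0.1453] yaw_y -1.237 tool d [0.1581 0.1347 0.0024] F [ 2.1  0.3 -1.2] gap 0.039 j6 1.33 t 13.75
spin mod pi: -1.372  mod pi/2: 0.1988
```

View pics/w9.png

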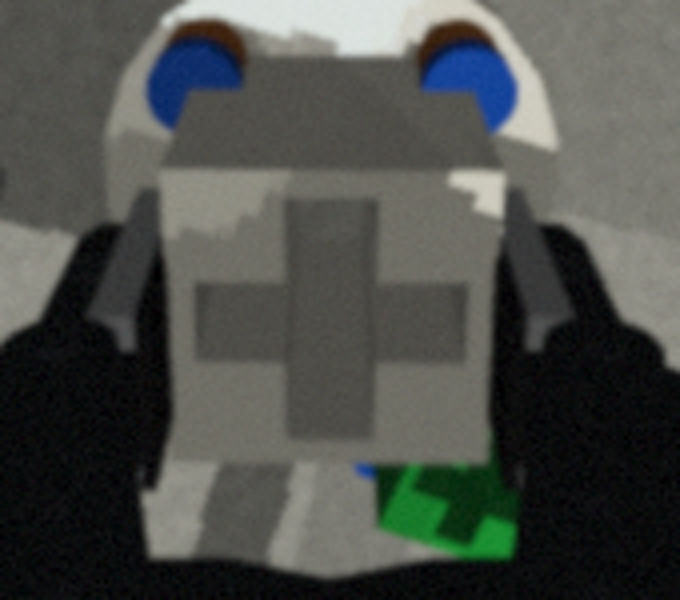

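The held rotor's cross is square in the jaws, with its centre at (331,320) in the crop and top corners at (160,170), (503,168), (488,460) and (172,462).

Run:
```python
from h import *
c=dict(np.load("w9.npz"));s=readout.read_state();R=np.array(s["ee_rot"]);p=np.array(s["position"])
for z in(.175,.18,.185):
    f=lambda u,v:R.T@(np.append(ray(c,u/4+170-.4,v/4+180-.4,z),z)-p)
    q=np.array([f(*a) for a in((160,170),(503,168),(488,460),(172,462))])
    print(z,"cross in tool",f(331,320).round(4),"quad ctr",q.mean(0).round(4),"w",np.ptp(q[:,1]).round(4),"h",np.ptp(q[:,0]).round(4))
c=dict(np.load("w8.npz"))
for n,u in(("L",(266,90.5)),("M",(345.5,114.5)),("R",(421.5,137))):print(n,ray(c,*u,.079).round(4))
```

```text
0.175 cross in tool [-0.0011 -0.0004 -0.0332] quad ctr [-0.0013 -0.0004 -0.0332] w 0.0422 h 0.042
0.18 cross in tool [ 0.0018 -0.0004 -0.0381] quad ctr [ 0.0017 -0.0004 -0.0381] w 0.0405 h 0.0403
0.185 cross in tool [ 0.0048 -0.0004 -0.0431] quad ctr [ 0.0046 -0.0004 -0.0431] w 0.0388 h 0.0386
L [0.6436 0.0163]
M [ 0.6541 -0.0831]
R [ 0.6649 -0.1824]
```

```bash
python3 -m pendant '0.026 0.022 0 0 -1;0.026 0.022 0 0 -1;0.026 0.022 0 0 -1;0.026 0.022 0 0 -1;0.026 0.022 0 0 -1;0.026 0.022 0 0 -1;0 0 0 0.1 -1;0 0 0 0.1 -1;0 0 0 0 -1;0 0 0 0 -1;0 0 0 0 -1'; python3 -c "
from h import *
delta([.6427,.0163,.105],.135)"
```

```text
time_s: 14.9
position: [0.6361, 0.0179, 0.1372]
ee_rot: [[0.991, 0.136, -0.001], [0.136, -0.991, 0.0], [-0.001, -0.0, -1.0]]
ft_force: [-0.1, -0.6, -2.1]
finger_gap: 0.0393
gripper_force: 61.1
pos [0.6361 0.0179 0.1372] yaw_y -1.4346 tool d [0.0064 0.0025 0.0321] F [-0.1 -0.6 -2.1] gap 0.0393 j6 1.38 t 14.9
spin mod pi: -1.5696  mod pi/2: 0.0012
```

```bash
python3 -m pendant '0.0064 0.0025 0.015 0 -1;0 0 0.015 0 -1;0 0 0 0 -1;0 0 0 0 -1'; python3 -c "
from h import *
delta([.6427,.0163,.09],.135)"
```

```text
time_s: 15.3
position: [0.6423, 0.0162, 0.1063]
ee_rot: [[0.991, 0.134, -0.003], [0.134, -0.991, 0.0], [-0.003, -0.001, -1.0]]
ft_force: [0.3, -0.2, -1.5]
finger_gap: 0.0388
gripper_force: 61.2
pos [0.6423 0.0162 0.1063] yaw_y -1.4368 tool d [ 0.0004 -0.      0.0163] F [ 0.3 -0.2 -1.5] gap 0.0388 j6 1.38 t 15.3
spin mod pi: 1.5698  mod pi/2: -0.001
```

```bash
python3 -m pendant '0 0 0.005 0 -1;0 0 0.004 0 -1;0 0 0 0 -1'; python3 -m pendant '0 0 0.003 0 -1;0 0 0.003 0 -1;0 0 0 0 -1'; python3 -m pendant '0 0 0.003 0 -1;0 0 0 0 -1;0 0 0 0 -1'
```

```text
time_s: 15.6
position: [0.6431, 0.0162, 0.0984]
ee_rot: [[0.991, 0.133, -0.001], [0.133, -0.991, 0.0], [-0.001, -0.0, -1.0]]
ft_force: [0.4, -0.3, -2.6]
finger_gap: 0.0391
gripper_force: 61.2
time_s: 15.9
position: [0.643, 0.0162, 0.0924]
ee_rot: [[0.991, 0.133, -0.001], [0.133, -0.991, 0.0], [-0.001, -0.0, -1.0]]
ft_force: [0.1, 0.4, -2.3]
finger_gap: 0.0392
gripper_force: 61.2
time_s: 16.2
position: [0.6434, 0.0162, 0.0899]
ee_rot: [[0.991, 0.133, -0.0], [0.133, -0.991, 0.0], [-0.0, -0.0, -1.0]]
ft_force: [-0.5, -0.3, -1.3]
finger_gap: 0.0388
gripper_force: 61.2
```

```bash
python3 -m pendant '0 0 0.005 0 -1;0 0 0.005 0 -1;0 0 0.005 0 -1;0 0 0 0 -1;0 0 0 0 -1'; python3 -m pendant '0 0 0.004 0 -1;0 0 0.003 0 -1;0 0 0 0 -1;0 0 0 0 -1'
```

```text
time_s: 16.7
position: [0.6432, 0.0162, 0.0745]
ee_rot: [[0.991, 0.133, -0.001], [0.133, -0.991, 0.0], [-0.001, -0.0, -1.0]]
ft_force: [-0.2, 0.1, -1.3]
finger_gap: 0.039
gripper_force: 61.3
time_s: 17.1
position: [0.6433, 0.0162, 0.0678]
ee_rot: [[0.991, 0.133, -0.0], [0.133, -0.991, 0.0], [-0.0, -0.0, -1.0]]
ft_force: [0.0, 0.3, -1.2]
finger_gap: 0.0387
gripper_force: 61.4
```

```bash
python3 -m pendant '0 0 0.002 0 -1;0 0 0.002 0 -1;0 0 0 0 -1;0 0 0 0 -1'
```

```text
time_s: 17.5
position: [0.6433, 0.0162, 0.0638]
ee_rot: [[0.991, 0.133, -0.0], [0.133, -0.991, 0.0], [-0.0, -0.0, -1.0]]
ft_force: [0.5, 0.6, -1.4]
finger_gap: 0.0387
gripper_force: 61.4
```

```bash
python3 -m pendant '0 0 0.002 0 -1;0 0 0 0 -1;0 0 0 0 -1'; python3 -m pendant '0 0 0.001 0 0.3;0 0 0 0 0.3;0 0 0 0 0.3;0 0 0 0 0.3;0 0 0 0 0.3'
```

```text
time_s: 17.8
position: [0.6439, 0.0161, 0.0625]
ee_rot: [[0.991, 0.133, 0.001], [0.133, -0.991, -0.0], [0.001, 0.0, -1.0]]
ft_force: [0.2, -0.8, 1.8]
finger_gap: 0.0387
gripper_force: 61.4
time_s: 18.3
position: [0.6434, 0.0162, 0.0609]
ee_rot: [[0.991, 0.133, -0.0], [0.133, -0.991, 0.0], [-0.0, -0.0, -1.0]]
ft_force: [-0.7, 0.1, 0.2]
finger_gap: 0.0552
gripper_force: 0.0
```

Rotor 1 is home. I'll rise and look for rotor 2.

```bash
python3 -m pendant '0 0 -0.02 0 0.3;0 0 -0.04 0 0.3;0 0 -0.05 0 1;-0.02 0.025 -0.035 0 1;-0.02 0.025 -0.03 0 1;-0.02 0.025 -0.03 0 1;-0.02 0.025 0 0 1;-0.02 0.025 0 0 1;0 0 0 0 1;0 0 0 0 1'
python3 - <<'E'
from h import *
delta([.56,-.12,.27])
c=snap("wrist");np.savez("w10",**c);t=snap("top");np.savez("t10",**t)
cv2.imwrite("w10.png",c["image"])
def sq(c,p,z=.055,w=26):
    u=proj(c,[*p,z]).round().astype(int);x0,y0=max(u[0]-w,0),max(u[1]-w,0);g=cv2.cvtColor(c["image"],6)[y0:u[1]+w,x0:u[0]+w]
    out=[]
    for th in range(110,230,8):
        for ct in cv2.findContours((g>th).astype(np.uint8),cv2.RETR_LIST,cv2.CHAIN_APPROX_NONE)[0]:
            r=cv2.minAreaRect(ct);a=cv2.contourArea(ct)
            if min(r[1])>15 and a>.85*r[1][0]*r[1][1]:
                b=np.array([ray(c,x+x0,y+y0,z) for x,y in cv2.boxPoints(r)]);s=[np.linalg.norm(b[1]-b[0]),np.linalg.norm(b[2]-b[1])]
                if .034<min(s) and max(s)<.046:out.append([*b.mean(0),np.arctan2(*(b[1]-b[0])[::-1])%(np.pi/2),*s,th])
    print(u,np.round(out,4).tolist())
sq(c,(.4376,-.0758));sq(c,(.4451,-.2483))
t0=dict(np.load("top.npz"));a=cv2.imread("top0_raw.png");
for n,p in(("R2",(.4376,-.0758)),("R3",(.4451,-.2483))):
    u=proj(t0,[*p,.03]).round().astype(int);d=cv2.absdiff(a,t["image"])[u[1]-15:u[1]+16,u[0]-15:u[0]+16].max(2);print(n,u,(d>45).sum(),d.mean())
E
```

```text
time_s: 19.3
position: [0.5608, -0.1215, 0.2662]
ee_rot: [[0.991, 0.132, 0.0], [0.132, -0.991, 0.0], [0.0, -0.0, -1.0]]
ft_force: [0.6, 1.3, 0.4]
finger_gap: 0.0855
gripper_force: 0.0
pos [ 0.5608 -0.1215  0.2662] yaw_y -1.4386 tool d [-0.0006 -0.0016 -0.0038] F [0.6 1.3 0.4] gap 0.0855 j6 1.14 t 19.3
[211 241] [[0.4365, -0.0742, 0.4296, 0.0403, 0.0407, 166.0]]
[327 251] []
R2 [284 218] 604 47.61602497398543
R3 [339 216] 661 69.75754422476587
```

```bash
cat >> h.py <<'E'
def tooth(c,p,z=.079):
    "4-fold phase of brightness on circles about p; best over small centre shifts"
    g=cv2.cvtColor(c["image"],6).astype(np.float32);th=np.linspace(0,2*np.pi,144,endpoint=False);best=None
    for dx in np.arange(-4,4.1,1)*1e-3:
        for dy in np.arange(-4,4.1,1)*1e-3:
            acc=0
            for r in(.008,.010,.012):
                q=np.array([proj(c,[p[0]+dx+r*np.cos(a),p[1]+dy+r*np.sin(a),z]) for a in th]).astype(np.float32)
                v=cv2.remap(g,q[None,:,0].copy(),q[None,:,1].copy(),1)[0]
                F=np.fft.fft(v);acc+=F[4]*(1-0*abs(F[1]))-0; pen=abs(F[1])+abs(F[2])+abs(F[3])
                acc-=0
            sc=abs(acc)-.5*pen
            if best is None or sc>best[0]:best=(sc,dx,dy,(-np.angle(acc)/4)%(np.pi/2))
    return np.round([p[0]+best[1],p[1]+best[2],best[3],best[0]/144],4)
E
python3 - <<'E'
from h import *
for f in("w2","w8","w10"):
    c=dict(np.load(f+".npz"))
    for n,p in(("L",(.6436,.0163)),("M",(.6545,-.083)),("R",(.6655,-.1822))):
        if (f,n)not in(("w2","M"),("w10","L")):print(f,n,tooth(c,p))
c=dict(np.load("w10.npz"));g=cv2.cvtColor(c["image"],6)
hs=cv2.cvtColor(c["image"],cv2.COLOR_BGR2HSV);m=cv2.inRange(hs,(105,120,60),(130,255,255))
n,l,s,ce=cv2.connectedComponentsWithStats(m)
for i in range(1,n):
    if 8<s[i,4]<200:print("blue",ce[i].round(0),s[i,4],ray(c,*ce[i],.026).round(3))
E
```

```text
w2 L [6.4360e-01 1.5300e-02 9.6100e-02 2.8032e+01]
w2 R [ 0.6685 -0.1832  1.2179  8.8372]
w8 L [6.43600e-01 1.63000e-02 9.33000e-02 8.04838e+01]
w8 M [ 0.6545 -0.083   1.251  21.8681]
w8 R [ 0.6655 -0.1832  1.011  18.3309]
w10 M [ 0.6545 -0.083   1.2335 80.1217]
w10 R [ 0.6655 -0.1822  1.0171 42.1363]
blue [164.  65.] 76 [0.671 0.012]
blue [166. 101.] 76 [0.626 0.007]
blue [134. 102.] 37 [0.618 0.051]
blue [336. 196.] 43 [ 0.523 -0.253]
blue [314. 210.] 43 [ 0.496 -0.224]
blue [222. 218.] 34 [ 0.464 -0.086]
blue [197. 223.] 36 [ 0.45  -0.049]
blue [326. 231.] 10 [ 0.463 -0.25 ]
blue [230. 241.] 27 [ 0.427 -0.103]
blue [166. 289.] 17 [ 0.324 -0.006]
blue [429. 291.] 66 [ 0.379 -0.446]
blue [ 19. 302.] 35 [0.266 0.241]
```

Rotor 3 has been knocked: its vials now centre on about (.493,-.25). Rotor 2 is still at (.437,-.075). I'll turn, then approach rotor 2.

```bash
python3 -m pendant '-0.04 -0.015 0.03 -0.12 1;-0.04 -0.015 0.04 -0.125 1;-0.035 -0.02 0.04 0 1;0 0 0 0 1;0 0 0 0 1'
python3 - <<'E'
from h import *
delta([.437,-.075,.019],.38)
E
```

```text
time_s: 19.9
position: [0.4479, -0.1016, 0.1656]
ee_rot: [[0.929, 0.371, -0.004], [0.371, -0.929, 0.002], [-0.003, -0.003, -1.0]]
ft_force: [0.6, 0.4, 0.8]
finger_gap: 0.0851
gripper_force: 0.0
pos [ 0.4479 -0.1016  0.1656] yaw_y -1.1911 tool d [ 0.0002 -0.0283  0.1467] F [0.6 0.4 0.8] gap 0.0851 j6 0.86 t 19.9
spin mod pi: 1.5705  mod pi/2: -0.0003
```

```bash
python3 -m pendant '0 -0.028 0.02 0 1;0 0 0.04 0 1;0 0 0.04 0 1;0 0 0.03 0 1;0 0 0 0 1;0 0 0 0 1'
python3 - <<'E'
from h import *
delta([.437,-.075,.019],.38)
E
```

```text
time_s: 20.5
position: [0.4417, -0.0774, 0.04]
ee_rot: [[0.929, 0.37, 0.002], [0.37, -0.929, -0.001], [0.002, 0.001, -1.0]]
ft_force: [0.1, 0.2, 0.2]
finger_gap: 0.0856
gripper_force: 0.0
pos [ 0.4417 -0.0774  0.04  ] yaw_y -1.1914 tool d [-0.0035 -0.004   0.021 ] F [0.1 0.2 0.2] gap 0.0856 j6 0.9 t 20.5
spin mod pi: 1.5701  mod pi/2: -0.0006
```

Descend, grip, lift.

```bash
python3 -m pendant '-0.0035 -0.004 0.01 0 1;0 0 0.011 0 1;0 0 0 0 1;0 0 0 0 1'; python3 -m pendant '0 0 0 0 -1;0 0 0 0 -1;0 0 0 0 -1;0 0 0 0 -1;0 0 0 0 -1;0 0 0 0 -1;0 0 -0.02 0 -1;0 0 -0.05 0 -1;0 0 -0.05 0 -1;0 0 0 0 -1;0 0 0 0 -1'
python3 - <<'E'
from h import *
delta([.6545,-.083,.14],1.2335)
c=snap("wrist");np.savez("w11",**c);g=cv2.cvtColor(c["image"],6)
s=readout.read_state();R=np.array(s["ee_rot"]);p=np.array(s["position"])
# held boss: compare with w9 by shifting template along rows
a=cv2.cvtColor(dict(np.load("w9.npz"))["image"],6)
def edges(g):
    G=cv2.Canny(g,30,80);return G
for n,k in(("w9",a),("w11",g)):
    col=cv2.GaussianBlur(k,(3,3),0)[180:330,225:232].mean(1);print(n,"left col",col.round().astype(int)[30:125:1].tolist())
E
```

```text
time_s: 20.9
position: [0.4345, -0.0747, 0.0169]
ee_rot: [[0.929, 0.37, -0.0], [0.37, -0.929, 0.0], [-0.0, -0.0, -1.0]]
ft_force: [-0.8, 0.1, 0.1]
finger_gap: 0.0853
gripper_force: 0.0
time_s: 22.0
position: [0.4353, -0.0748, 0.1378]
ee_rot: [[0.929, 0.37, 0.002], [0.37, -0.929, -0.001], [0.002, 0.001, -1.0]]
ft_force: [1.2, -0.5, -3.3]
finger_gap: 0.039
gripper_force: 61.5
pos [ 0.4353 -0.0748  0.1378] yaw_y -1.192 tool d [ 0.2007  0.0887 -0.0017] F [ 1.2 -0.5 -3.3] gap 0.039 j6 0.91 t 22.0
spin mod pi: 0.7161  mod pi/2: 0.7161
w9 left col [79, 80, 79, 79, 79, 79, 79, 78, 78, 78, 81, 92, 112, 131, 139, 141, 141, 141, 141, 141, 141, 140, 139, 136, 132, 127, 123, 119, 116, 114, 111, 110, 110, 110, 110, 110, 109, 109, 108, 104, 95, 84, 78, 77, 77, 78, 77, 77, 77, 77, 76, 77, 77, 77, 77, 77, 77, 77, 78, 83, 93, 103, 108, 109, 109, 109, 109, 109, 109, 109, 109, 109, 109, 109, 110, 109, 109, 109, 110, 110, 110, 110, 110, 109, 106, 100, 91, 86, 84, 84, 85, 84, 83, 81, 81]
w11 left col [86, 86, 85, 85, 85, 85, 85, 85, 85, 86, 92, 108, 129, 145, 151, 152, 152, 152, 152, 151, 150, 149, 148, 147, 144, 142, 140, 137, 133, 127, 122, 119, 118, 118, 118, 118, 117, 118, 116, 110, 99, 89, 84, 83, 82, 82, 83, 83, 83, 83, 83, 83, 84, 83, 83, 83, 84, 83, 84, 88, 97, 108, 116, 118, 118, 118, 118, 118, 118, 118, 118, 118, 118, 119, 118, 118, 117, 118, 118, 118, 118, 118, 117, 118, 119, 122, 127, 130, 131, 129, 128, 128, 128, 130, 131]
```

```bash
python3 -m pendant '0.04 0.0175 0 0 -1;0.04 0.0175 0 0 -1;0.04 0.0175 0 0 -1;0.04 0.0175 0 0 -1;0.04 0.0175 0 0 -1;0 0 0 0.12 -1;0 0 0 0.12 -1;0 0 0 0.12 -1;0 0 0 0.12 -1;0 0 0 0.12 -1;0 0 0 0.116 -1;0 0 0 0 -1'; python3 -m pendant '0 0 0 0 -1;0 0 0 0 -1'
python3 - <<'E'
from h import *
delta([.6543,-.0832,.105],1.2335)
E
```

```text
time_s: 23.25
position: [0.6507, -0.0816, 0.1332]
ee_rot: [[0.943, -0.333, -0.006], [-0.333, -0.943, 0.001], [-0.006, 0.001, -1.0]]
ft_force: [0.2, 0.7, -2.8]
finger_gap: 0.0387
gripper_force: 61.4
time_s: 23.45
position: [0.652, -0.0819, 0.1355]
ee_rot: [[0.945, -0.328, -0.002], [-0.328, -0.945, 0.0], [-0.002, 0.0, -1.0]]
ft_force: [-0.5, 0.2, -3.0]
finger_gap: 0.0391
gripper_force: 61.4
pos [ 0.652  -0.0819  0.1355] yaw_y -1.9053 tool d [0.0027 0.0005 0.0305] F [-0.5  0.2 -3. ] gap 0.0391 j6 1.7 t 23.45
spin mod pi: 0.0028  mod pi/2: 0.0028
```

```bash
python3 -m pendant '0.0025 0.0005 0.015 0 -1;0 0 0.015 0 -1;0 0 0 0 -1;0 0 0 0 -1'; python3 -m pendant '0 0 0.004 0 -1;0 0 0.004 0 -1;0 0 0 0 -1';python3 -m pendant '0 0 0.003 0 -1;0 0 0.003 0 -1;0 0 0 0 -1'
```

```text
time_s: 23.85
position: [0.6539, -0.0831, 0.1052]
ee_rot: [[0.944, -0.331, -0.003], [-0.331, -0.944, 0.001], [-0.003, 0.0, -1.0]]
ft_force: [-0.4, -0.1, -2.5]
finger_gap: 0.0386
gripper_force: 61.3
time_s: 24.15
position: [0.6547, -0.0833, 0.0984]
ee_rot: [[0.944, -0.331, -0.001], [-0.331, -0.944, 0.0], [-0.001, 0.0, -1.0]]
ft_force: [0.7, 0.7, -3.2]
finger_gap: 0.0393
gripper_force: 61.3
time_s: 24.45
position: [0.6546, -0.0832, 0.0922]
ee_rot: [[0.944, -0.331, -0.001], [-0.331, -0.944, 0.0], [-0.001, 0.0, -1.0]]
ft_force: [0.9, -0.9, -2.8]
finger_gap: 0.0392
gripper_force: 61.4
```

```bash
python3 -m pendant '0 0 0.004 0 -1;0 0 0.004 0 -1;0 0 0.004 0 -1;0 0 0 0 -1';python3 -m pendant '0 0 0.004 0 -1;0 0 0.004 0 -1;0 0 0.004 0 -1;0 0 0 0 -1;0 0 0 0 -1';python3 -m pendant '0 0 0.003 0 -1;0 0 0.002 0 -1;0 0 0 0 -1;0 0 0 0 -1'
```

```text
time_s: 24.85
position: [0.6544, -0.0833, 0.0797]
ee_rot: [[0.944, -0.331, -0.001], [-0.331, -0.944, 0.0], [-0.001, 0.0, -1.0]]
ft_force: [0.3, 0.1, -1.8]
finger_gap: 0.0388
gripper_force: 62.1
time_s: 25.35
position: [0.6548, -0.0833, 0.0684]
ee_rot: [[0.944, -0.331, -0.0], [-0.331, -0.944, 0.0], [-0.0, 0.0, -1.0]]
ft_force: [-1.2, 0.1, -3.5]
finger_gap: 0.0388
gripper_force: 62.0
time_s: 25.75
position: [0.6548, -0.0833, 0.0635]
ee_rot: [[0.944, -0.331, -0.0], [-0.331, -0.944, 0.0], [-0.0, -0.0, -1.0]]
ft_force: [-2.0, 1.2, -3.0]
finger_gap: 0.0389
gripper_force: 62.0
```

```bash
python3 -m pendant '0 0 0.002 0 -1;0 0 0 0 -1;0 0 0.0015 0 -1;0 0 0 0 -1;0 0 0 0 -1'
```

```text
time_s: 26.25
position: [0.6549, -0.0833, 0.0615]
ee_rot: [[0.944, -0.331, -0.0], [-0.331, -0.944, 0.0], [-0.0, 0.0, -1.0]]
ft_force: [-7.9, 1.2, 7.1]
finger_gap: 0.039
gripper_force: 63.1
```

```bash
python3 -m pendant '0 0 0 0 0.3;0 0 0 0 0.3;0 0 0 0 0.3;0 0 0 0 0.3;0 0 -0.02 0 0.3;0 0 -0.04 0 0.3;0 0 -0.05 0 1;-0.02 0.03 -0.03 0 1;-0.025 0.037 -0.02 0 1;-0.025 0.037 -0.02 0 1;-0.025 0.037 -0.02 0 1;-0.025 0.037 0 0 1'; python3 -m pendant '-0.03 0.037 0 0 1;0 0 0 -0.12 1;0 0 0 -0.12 1;0 0 0 -0.06 1;0 0 0 0 1;0 0 0 0 1'
python3 - <<'E'
from h import *
delta([.44,-.24,.27])
c=snap("wrist");np.savez("w12",**c)
hs=cv2.cvtColor(c["image"],cv2.COLOR_BGR2HSV);m=cv2.inRange(hs,(105,120,60),(130,255,255))
n,l,s,ce=cv2.connectedComponentsWithStats(m)
for i in range(1,n):
    if 8<s[i,4]<200:print("blue",ce[i].round(0),s[i,4],ray(c,*ce[i],.026).round(3))
print("R",tooth(c,(.6655,-.1822)),proj(c,[.6655,-.1822,.079]))
im=c["image"];u=proj(c,[.493,-.25,.055]).astype(int);print(u)
cv2.imwrite("pics/w12.png",np.hstack([cv2.resize(im[max(0,u[1]-50):u[1]+50,u[0]-50:u[0]+50],(400,400),interpolation=2),cv2.resize(im[:100,max(0,int(proj(c,[.6655,-.1822,.079])[0])-50):][:,:100],(400,400),interpolation=2)]))
E
```

```text
time_s: 27.45
position: [0.4829, -0.2132, 0.2643]
ee_rot: [[0.944, -0.331, 0.006], [-0.33, -0.944, -0.003], [0.006, 0.001, -1.0]]
ft_force: [0.9, -0.3, 1.0]
finger_gap: 0.0856
gripper_force: 0.0
time_s: 28.05
position: [0.4423, -0.2366, 0.2605]
ee_rot: [[0.999, -0.039, 0.0], [-0.039, -0.999, -0.0], [0.0, 0.0, -1.0]]
ft_force: [-0.6, -0.2, -0.1]
finger_gap: 0.0855
gripper_force: 0.0
pos [ 0.4423 -0.2366  0.2605] yaw_y -1.61 tool d [-0.0022  0.0034 -0.0095] F [-0.6 -0.2 -0.1] gap 0.0855 j6 1.02 t 28.05
blue [118.   4.] 94 [ 0.643 -0.079]
blue [36. 10.] 122 [0.641 0.023]
blue [ 4. 19.] 52 [0.633 0.067]
blue [263. 100.] 33 [ 0.523 -0.254]
blue [242. 123.] 31 [ 0.495 -0.224]
blue [287. 121.] 16 [ 0.495 -0.286]
blue [262. 146.] 11 [ 0.463 -0.251]
blue [ 77. 215.] 38 [0.369 0.034]
blue [104. 216.] 52 [ 0.365 -0.007]
blue [505. 221.] 40 [ 0.333 -0.619]
blue [108. 240.] 35 [ 0.325 -0.006]
blue [506. 265.] 141 [ 0.256 -0.637]
R [ 0.6615 -0.1862  0.      0.    ] [190.34310905 -44.91934335]
[261 124]
```

View pics/w12.png

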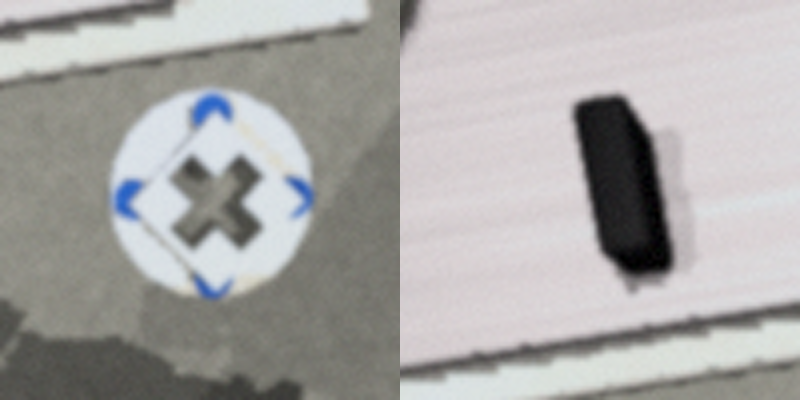

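Rotor 3's boss centres on (216,203) in the left crop, turned about 45°, with its four vials around it. The right crop shows the grip block.

```bash
python3 -c "
from h import *
c=dict(np.load('w12.npz'));p=ray(c,264.7,124.4,.055);print(p, ray(c,211+212/4,74+110/4,.026),ray(c,211+212/4,74+290/4,.026))"; python3 -m pendant '0.04 0 0 0.12 1;0 0.005 0 0.13 1;0 0 0.02 0.13 1;0 0 0.04 0.13 1;0 0 0.03 0.13 1;0 0 0.0 0.13 1;0 0 0 0 1;0 0 0 0 1';python3 -c "
from h import *
delta([.494,-.2535,.018],.76)"
```

```text
[ 0.49346697 -0.25430869] [ 0.52198218 -0.25538474] [ 0.46153119 -0.25372352]
time_s: 28.9
position: [0.482, -0.2432, 0.1711]
ee_rot: [[0.694, -0.72, 0.001], [-0.72, -0.694, -0.001], [0.001, -0.0, -1.0]]
ft_force: [-0.6, 0.0, -0.1]
finger_gap: 0.0853
gripper_force: 0.0
pos [ 0.482  -0.2432  0.1711] yaw_y -2.3747 tool d [ 0.0156 -0.0015  0.1531] F [-0.6  0.  -0.1] gap 0.0853 j6 1.81 t 28.9
spin mod pi: 0.0069  mod pi/2: 0.0069
```

Target is (.4935,-.254).

```bash
python3 -m pendant '0.0155 -0.001 0.02 0.007 1;0 0 0.04 0 1;0 0 0.04 0 1;0 0 0.03 0 1;0 0 0 0 1;0 0 0 0 1'; python3 -c "
from h import *
delta([.4935,-.254,.018],.76)"
```

```text
time_s: 29.5
position: [0.4935, -0.2538, 0.0416]
ee_rot: [[0.688, -0.726, 0.001], [-0.726, -0.688, -0.0], [0.001, -0.0, -1.0]]
ft_force: [0.2, -1.2, 0.5]
finger_gap: 0.0852
gripper_force: 0.0
pos [ 0.4935 -0.2538  0.0416] yaw_y -2.3833 tool d [0.0001 0.0001 0.0236] F [ 0.2 -1.2  0.5] gap 0.0852 j6 1.82 t 29.5
spin mod pi: -0.0017  mod pi/2: -0.0017
```

```bash
python3 -m pendant '0 0 0.012 0 1;0 0 0.011 0 1;0 0 0 0 1;0 0 0 0 1;0 0 0 0 -1;0 0 0 0 -1;0 0 0 0 -1;0 0 0 0 -1;0 0 0 0 -1;0 0 0 0 -1'; python3 -m pendant '0 0 -0.02 0 -1;0 0 -0.05 0 -1;0 0 -0.05 0 -1;0 0 0 -0.128 -1;0 0 0 -0.128 -1;0 0 0 0 -1;0 0 0 0 -1'; python3 -c "
from h import *
delta([.606,-.145,.14],1.017)"
```

```text
time_s: 30.5
position: [0.4933, -0.2539, 0.018]
ee_rot: [[0.686, -0.727, 0.001], [-0.727, -0.686, -0.001], [0.001, -0.0, -1.0]]
ft_force: [-0.2, 0.8, 5.9]
finger_gap: 0.0392
gripper_force: 61.7
time_s: 31.2
position: [0.4923, -0.2531, 0.1365]
ee_rot: [[0.846, -0.533, -0.001], [-0.533, -0.846, 0.001], [-0.002, -0.0, -1.0]]
ft_force: [-0.3, 0.4, -1.5]
finger_gap: 0.0389
gripper_force: 61.1
pos [ 0.4923 -0.2531  0.1365] yaw_y -2.1327 tool d [ 0.0386 -0.1521 -0.0036] F [-0.3  0.4 -1.5] gap 0.0389 j6 1.57 t 31.2
spin mod pi: -0.0081  mod pi/2: -0.0081
```

```bash
python3 -m pendant '0.01 -0.038 0 0 -1;0.01 -0.038 0 0 -1;0.01 -0.038 0 0 -1;0.008 -0.038 0 0 -1;0 0 0 0 -1;0 0 0 0 -1;0 0 0 0 -1'
python3 - <<'E'
from h import *
c=snap("wrist");np.savez("w13",**c)
print(proj(c,[.6655,-.1822,.079]).round(0),tooth(c,(.6655,-.1822)))
delta([.6655,-.1822,.105],1.017)
k=cv2.cvtColor(c["image"],6);print(cv2.GaussianBlur(k,(3,3),0)[180:330,225:232].mean(1).round().astype(int)[30:125].tolist())
E
```

```text
time_s: 31.9
position: [0.6048, -0.1452, 0.1365]
ee_rot: [[0.847, -0.531, -0.002], [-0.531, -0.847, 0.0], [-0.001, 0.001, -1.0]]
ft_force: [0.1, -0.5, -1.1]
finger_gap: 0.039
gripper_force: 61.4
[250. 108.] [ 0.6655 -0.1832  1.0283 71.678 ]
pos [ 0.6047 -0.1455  0.1368] yaw_y -2.1311 tool d [ 0.071  -0.0012  0.0317] F [-0.3 -0.4 -2. ] gap 0.0389 j6 1.81 t 31.95
spin mod pi: -0.0065  mod pi/2: -0.0065
[77, 77, 76, 74, 73, 72, 72, 72, 72, 71, 71, 75, 83, 93, 99, 101, 102, 102, 103, 103, 102, 102, 102, 102, 102, 102, 102, 101, 102, 102, 102, 101, 101, 101, 102, 102, 101, 101, 100, 98, 92, 82, 75, 71, 71, 71, 72, 72, 72, 71, 70, 70, 71, 71, 72, 72, 72, 72, 72, 73, 81, 91, 99, 102, 102, 102, 102, 102, 102, 101, 101, 101, 102, 102, 103, 105, 111, 118, 125, 129, 131, 132, 131, 131, 128, 120, 105, 91, 84, 81, 79, 77, 76, 75, 75]
```

```bash
python3 -m pendant '0.036 -0.0005 0 0 -1;0.035 0 0 -0.016 -1;0 0 0.015 0 -1;0 0 0.015 0 -1;0 0 0 0 -1;0 0 0 0 -1'; python3 -c "
from h import *
delta([.6655,-.1827,.1],1.0283)"
```

```text
time_s: 32.55
position: [0.6645, -0.1815, 0.1063]
ee_rot: [[0.856, -0.516, -0.002], [-0.516, -0.856, 0.001], [-0.003, 0.0, -1.0]]
ft_force: [0.1, -0.7, -1.4]
finger_gap: 0.0391
gripper_force: 61.3
pos [ 0.6645 -0.1815  0.1063] yaw_y -2.1136 tool d [0.0015 0.0005 0.0063] F [ 0.1 -0.7 -1.4] gap 0.0391 j6 1.77 t 32.55
spin mod pi: -0.0003  mod pi/2: -0.0003
```

```bash
python3 -m pendant '0.001 0.0005 0.004 0 -1;0 0 0.004 0 -1;0 0 0 0 -1';python3 -m pendant '0 0 0.003 0 -1;0 0 0.003 0 -1;0 0 0 0 -1';python3 -m pendant '0 0 0.004 0 -1;0 0 0.004 0 -1;0 0 0.004 0 -1;0 0 0 0 -1'
```

```text
time_s: 32.85
position: [0.6664, -0.1826, 0.0991]
ee_rot: [[0.857, -0.516, -0.0], [-0.516, -0.857, 0.0], [-0.0, 0.0, -1.0]]
ft_force: [-0.4, -0.2, -1.6]
finger_gap: 0.0388
gripper_force: 61.3
time_s: 33.15
position: [0.6664, -0.1827, 0.0927]
ee_rot: [[0.857, -0.516, -0.001], [-0.516, -0.857, 0.0], [-0.001, 0.0, -1.0]]
ft_force: [-0.0, 0.6, -1.7]
finger_gap: 0.0388
gripper_force: 61.3
time_s: 33.55
position: [0.6671, -0.1829, 0.0821]
ee_rot: [[0.857, -0.516, 0.001], [-0.516, -0.857, -0.0], [0.001, -0.0, -1.0]]
ft_force: [-0.4, -0.2, -2.2]
finger_gap: 0.0393
gripper_force: 62.0
```

```bash
python3 -m pendant '-0.001 0 0.004 0 -1;0 0 0.004 0 -1;0 0 0.004 0 -1;0 0 0 0 -1;0 0 0 0 -1';python3 -m pendant '0 0 0.003 0 -1;0 0 0.002 0 -1;0 0 0 0 -1;0 0 0 0 -1';python3 -m pendant '0 0 0.002 0 -1;0 0 0 0 -1;0 0 0 0 -1'
```

```text
time_s: 34.05
position: [0.6656, -0.1823, 0.0688]
ee_rot: [[0.857, -0.516, -0.001], [-0.516, -0.857, 0.0], [-0.001, 0.0, -1.0]]
ft_force: [0.4, 0.2, -0.7]
finger_gap: 0.039
gripper_force: 61.9
time_s: 34.45
position: [0.6658, -0.1823, 0.0643]
ee_rot: [[0.857, -0.516, -0.0], [-0.516, -0.857, 0.0], [-0.0, 0.0, -1.0]]
ft_force: [-0.8, -0.1, -1.6]
finger_gap: 0.0393
gripper_force: 61.9
time_s: 34.75
position: [0.6659, -0.1823, 0.0624]
ee_rot: [[0.857, -0.516, 0.0], [-0.516, -0.857, 0.0], [0.0, -0.0, -1.0]]
ft_force: [0.4, 0.6, -1.0]
finger_gap: 0.0391
gripper_force: 62.1
```

```bash
python3 -m pendant '0 0 0.0015 0 -1;0 0 0 0 -1;0 0 0 0 0.3;0 0 0 0 0.3;0 0 0 0 0.3;0 0 0 0 0.3;0 0 -0.02 0 0.3;0 0 -0.04 0 0.3;0 0 -0.05 0 0.3;0 0 -0.04 -0.1 0;-0.04 -0.01 0 0 0;-0.04 -0.01 0 0 0'; python3 -m pendant '-0.04 -0.01 0 0 0;-0.04 -0.01 0 0 0;-0.04 -0.01 0 0 0;0 0 0 -0.14 0;0 0 0 -0.14 0;0 0 0 -0.14 0;0 0 0 -0.13 0;0 0 0 0 0;0 0 0 0 0'
python3 - <<'E'
from h import *
delta([.574,-.0165,.1],-1.46)
c=snap("wrist");np.savez("w14",**c);cv2.imwrite("w14.png",c["image"])
g=cv2.cvtColor(c["image"],6);m=(g<32).astype(np.uint8);n,l,s,ce=cv2.connectedComponentsWithStats(m)
for i in range(1,n):
    if s[i,4]>60:print(s[i],ce[i].round(1),ray(c,*ce[i],.08).round(3))
for nme,p in(("knob",[.574,-.0165,.092]),("knobbase",[.574,-.0165,.056]),("pivot",[.5803,-.076,.06]),("grip",[.585,-.17,.082]),("ptr",[.7144,-.0771,.04]),("mark",[.7212,.0017,.026])):print(nme,proj(c,p).round(0))
for n_,p in(("L",(.6436,.0163)),("M",(.6547,-.083)),("R",(.666,-.1825))):
    u=proj(c,[*p,.099]);print(n_,u.round(0))
E
```

```text
time_s: 35.95
position: [0.6032, -0.1304, 0.2132]
ee_rot: [[0.903, -0.429, 0.005], [-0.429, -0.903, -0.001], [0.005, -0.001, -1.0]]
ft_force: [1.1, 0.1, -0.5]
finger_gap: 0.0428
gripper_force: 0.0
time_s: 36.85
position: [0.5065, -0.0515, 0.2109]
ee_rot: [[0.995, 0.104, 0.0], [0.104, -0.995, 0.0], [0.0, -0.0, -1.0]]
ft_force: [0.0, 0.7, -0.6]
finger_gap: 0.0428
gripper_force: 0.0
pos [ 0.5065 -0.0515  0.2109] yaw_y -1.4669 tool d [ 0.0708 -0.0279  0.1109] F [ 0.   0.7 -0.6] gap 0.0428 j6 1.26 t 36.85
spin mod pi: -0.0069  mod pi/2: -0.0069
[362  96  31  39 980] [377.2 115.1] [ 0.584 -0.169]
[218 108  75  19 444] [251.5 118. ] [ 0.568 -0.044]
[    0   228   512   156 42383] [258.1 330.8] [ 0.307 -0.079]
[ 12 293  13  21  86] [ 18.5 301.7] [0.32 0.22]
[  0 304  24  16 104] [ 11. 313.] [0.302 0.231]
[  0 322  17  16  88] [  7.2 330. ] [0.275 0.24 ]
knob [224. 109.]
knobbase [227. 109.]
pivot [283. 109.]
grip [379. 114.]
ptr [300. -31.]
mark [223. -41.]
L [190.  20.]
M [307.  19.]
R [425.  18.]
```

Run:
```python
from h import *
c=dict(np.load("w14.npz"));im=c["image"];g=cv2.cvtColor(im,6)
cv2.imwrite("pics/w14.png",np.hstack([cv2.resize(im[0:150,150:350],(800,600),interpolation=2)]))
print(g[98:134:2,206:306:3])
```

```text
[[194 196 192 193 189 191 194 193 191 189 189 191 190 191 190 190 188 191
  189 188 192 191 193 196 193 196 192 193 198 195 197 192 194 195]
 [196 194 194 195 192 194 192 193 192 192 191 192 192 191 189 192 192 191
  190 192 193 194 191 192 195 196 193 192 197 195 196 196 198 197]
 [191 193 192 190 193 189 188 189 190 193 190 187 190 188 190 193 192 189
  192 194 192 192 197 195 188 169 167 190 199 198 198 197 200 201]
 [192 195 195 194 191 189 192 190 193 190 191 191 188 189 189 192 192 192
  192 193 193 193 192 158 111  78  73 113 182 196 200 200 197 195]
 [197 195 197 198 193 195 187 190 195 194 196 197 197 197 197 198 197 197
  198 199 200 199 177  84  47  35  33  38 105 197 203 202 204 204]
 [197 196 193 194 188 152  94 107 155 183 183 189 194 194 195 196 194 195
  195 190 195 193 109  45  37  33  33  35  40 151 201 201 201 203]
 [196 195 193 195 142  35  28  27  26 113 121 127 147 146 148 147 150 145
  146 102 128 126  62  27  42  38  35  37  30  96 199 197 196 197]
 [195 192 195 186  50  34  37  35  24  10  28  32  33  36  36  34  36  36
   39  32  31  33  29  36  37  42  36  
[... 738 characters left out ...]
 192 193 191 162  41  24  22  55 158 163 181 185 181 180 178 184 186
  188 180 182 182 120  44  31  29  27  29  71 187 191 168 167 169]
 [193 195 190 191 190 139  75  80 161 189 188 190 188 187 191 189 190 188
  191 187 186 189 163 100  41  31  35  60 161 193 171 164 163 165]
 [198 192 193 194 192 190 181 163 192 193 194 193 194 191 188 192 191 191
  189 193 190 194 190 181 116 105 126 164 192 194 171 162 165 165]
 [200 197 195 197 197 197 196 195 194 194 193 194 195 196 196 194 193 193
  194 194 196 193 194 193 185 183 190 192 196 191 170 166 166 169]
 [200 198 198 196 198 196 195 192 196 195 195 194 195 195 193 194 192 196
  193 194 192 194 192 192 194 193 193 194 194 178 165 166 168 167]]
```

View pics/w14.png

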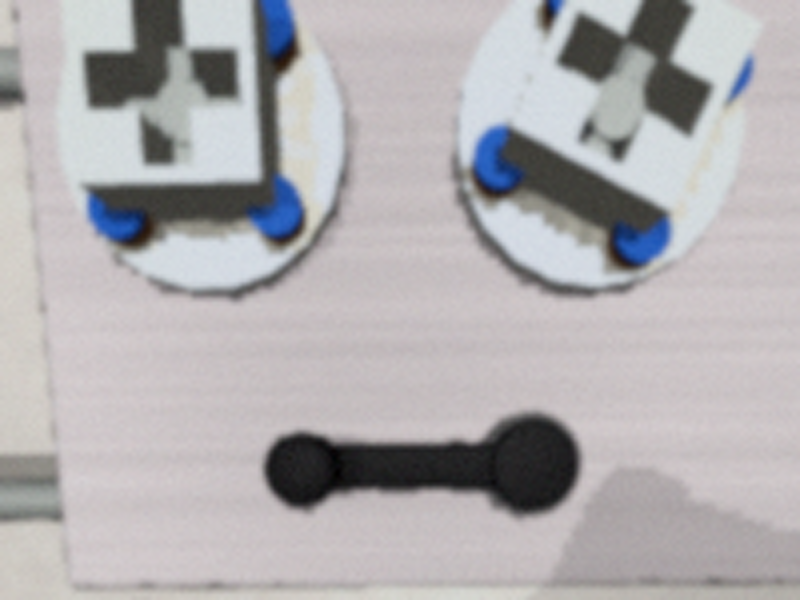

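Rotors 1 and 2 sit home on their drives. The knob is centred at (301,469) in the crop and the pivot at (534,462).

Run:
```python
from h import *
c=dict(np.load("w14.npz"))
k=ray(c,224.9,116.9,.092);print("knob",k.round(4))
for z in(.056,.065):p=ray(c,283.1,115.2,z);print("pivot",z,p.round(4),np.linalg.norm(k-p).round(4),np.arctan2(k[1]-p[1],k[0]-p[0])-np.pi/2)
print("grip",ray(c,377.2,115.1,.082))
k=np.array(k);delta([*k,.1],-1.46)
```

```text
knob [ 0.5669 -0.0183]
pivot 0.056 [ 0.5738 -0.0778] 0.0598 0.11649240884553103
pivot 0.065 [ 0.5739 -0.0768] 0.0589 0.12006009329271183
grip [ 0.58383484 -0.16801794]
pos [ 0.5065 -0.0516  0.2108] yaw_y -1.4667 tool d [ 0.0635 -0.0268  0.1108] F [ 0.9 -0.  -0.2] gap 0.0424 j6 1.26 t 36.9
spin mod pi: -0.0067  mod pi/2: -0.0067
```

```bash
python3 -m pendant '0.032 -0.0135 0.03 0 0;0.0315 -0.0133 0.04 0 0;0 0 0.03 0 0;0 0 0 0 0;0 0 0 0 0'
python3 - <<'E'
from h import *
delta([.5669,-.0183,.05],-1.455)
E
```

```text
time_s: 37.4
position: [0.5646, -0.019, 0.1128]
ee_rot: [[0.994, 0.106, -0.002], [0.106, -0.994, 0.0], [-0.002, -0.0, -1.0]]
ft_force: [0.3, -0.8, 0.5]
finger_gap: 0.0429
gripper_force: 0.0
pos [ 0.5646 -0.019   0.1128] yaw_y -1.4645 tool d [ 0.0024 -0.0004  0.0628] F [ 0.3 -0.8  0.5] gap 0.0429 j6 1.34 t 37.4
spin mod pi: -0.0095  mod pi/2: -0.0095
```

```bash
python3 -m pendant '0.002 0 0.03 0 0;0 0 0.025 0 0;0 0 0.004 0 0;0 0 0 0 0;0 0 0 0 0'; python3 -m pendant '0 0 0 0 -1;0 0 0 0 -1;0 0 0 0 -1;0 0 0 0 -1;0 0 0 0 -1'
python3 - <<'E'
from h import *
delta([.5669,-.0183,.05],-1.455)
E
```

```text
time_s: 37.9
position: [0.5689, -0.0191, 0.0567]
ee_rot: [[0.994, 0.107, 0.004], [0.107, -0.994, -0.0], [0.004, 0.001, -1.0]]
ft_force: [0.3, 0.1, 0.3]
finger_gap: 0.0429
gripper_force: 0.0
time_s: 38.4
position: [0.5684, -0.018, 0.0559]
ee_rot: [[0.994, 0.108, 0.003], [0.108, -0.994, 0.001], [0.003, -0.001, -1.0]]
ft_force: [-1.4, 4.0, 7.0]
finger_gap: 0.0161
gripper_force: 58.4
pos [ 0.5684 -0.018   0.0559] yaw_y -1.4628 tool d [-0.0016  0.0002  0.0059] F [-1.4  4.   7. ] gap 0.0161 j6 1.34 t 38.4
spin mod pi: -0.0078  mod pi/2: -0.0078
```

```bash
python3 -m pendant '-0.0084 0.0006 0 -0.14 -1;-0.0084 0.0006 0 -0.14 -1;-0.0084 0.0006 0 -0.14 -1;0 0 0 0 -1'
cat >> h.py <<'E'
def clamp(piv):
    s=readout.read_state();p=np.array(s["position"][:2])-piv;print("r",np.linalg.norm(p).round(4),"phi",round(np.arctan2(-p[0],p[1])-.117,3),"F",np.round(s["ft_force"],1))
E
python3 -c "
from h import *
clamp([.5738,-.0776])"
```

```text
time_s: 38.8
position: [0.544, -0.0262, 0.0558]
ee_rot: [[0.861, 0.508, 0.002], [0.508, -0.861, 0.001], [0.002, 0.0, -1.0]]
ft_force: [-1.7, 4.3, 7.2]
finger_gap: 0.0164
gripper_force: 59.1
r 0.0595 phi 0.408 F [-1.7  4.3  7.2]
```

```bash
python3 -m pendant '-0.0084 0.0006 0 -0.14 -1;-0.0084 0.0006 0 -0.14 -1;-0.0084 0.0006 0 -0.14 -1;-0.0084 0.0006 0 -0.14 -1;-0.0084 0.0006 0 -0.14 -1;-0.0084 0.0006 0 -0.14 -1;0 0 0 0 -1'; python3 -c "
from h import *
clamp([.5738,-.0776])"; python3 -m pendant '-0.0084 0.0006 0 -0.14 -1;0 0 0 0 -1;0 0 0 0 -1';python3 -c "
from h import *
clamp([.5738,-.0776])"
```

```text
time_s: 39.5
position: [0.5157, -0.0669, 0.0557]
ee_rot: [[0.196, 0.981, 0.002], [0.981, -0.196, 0.0], [0.0, 0.002, -1.0]]
ft_force: [-3.0, 3.9, 7.1]
finger_gap: 0.0161
gripper_force: 59.4
r 0.0591 phi 1.271 F [-3.   3.9  7.1]
time_s: 39.8
position: [0.5149, -0.0741, 0.0557]
ee_rot: [[0.063, 0.998, 0.002], [0.998, -0.063, 0.001], [0.001, 0.002, -1.0]]
ft_force: [-2.4, 6.5, 7.6]
finger_gap: 0.0163
gripper_force: 59.5
r 0.0591 phi 1.394 F [-2.4  6.5  7.6]
```

```bash
python3 -m pendant '-0.0015 0 0 -0.02 -1;0 0 0 0 -1;0 0 0 0 -1'; python3 -c "
from h import *
clamp([.5738,-.0776])"
```

```text
time_s: 40.1
position: [0.5148, -0.0744, 0.0557]
ee_rot: [[0.043, 0.999, 0.002], [0.999, -0.043, 0.003], [0.003, 0.002, -1.0]]
ft_force: [-2.0, 11.2, 8.8]
finger_gap: 0.0161
gripper_force: 59.5
r 0.0591 phi 1.399 F [-2.  11.2  8.8]
```

```bash
python3 -m pendant '0.0015 0 0 0 0;0 0 0 0 0;0 0 0 0 0;0 0 -0.03 0 0;0 0 -0.04 0 0;0 0 -0.05 0 0;0.01 0.043 -0.02 0 0;0.01 0.043 0 0 0;0.01 0.043 0 0 0;0 0 0 0.142 0;0 0 0 0.142 0;0 0 0 0.142 0'; python3 -m pendant '0 0 0 0.142 0;0 0 0 0.142 0;0 0 0 0.142 0;0 0 0 0.142 0;0 0 0 0.142 0;0 0 0 0.142 0;0 0 0 0.142 0;0 0 0 0 0;0 0 0 0 0;0 0 0 0 0'
python3 - <<'E'
from h import *
delta([.584,-.168,.05],-1.457)
c=snap("wrist");np.savez("w15",**c);g=cv2.cvtColor(c["image"],6)
for n,p in(("ptr",[.7144,-.0771,.04]),("line",[.7212,.0017,.026])):
    u=proj(c,p).round().astype(int);print(n,u);x0,y0=u[0]-14,u[1]-16;print(x0,y0);print(g[y0:y0+30:2,x0:x0+28])
E
```

```text
time_s: 41.3
position: [0.6439, -0.0506, 0.1927]
ee_rot: [[0.457, 0.889, -0.002], [0.889, -0.457, -0.0], [-0.001, -0.002, -1.0]]
ft_force: [0.1, -0.4, -0.5]
finger_gap: 0.0428
gripper_force: 0.0
time_s: 42.3
position: [0.6438, -0.0505, 0.1938]
ee_rot: [[0.994, 0.111, -0.0], [0.111, -0.994, -0.0], [-0.0, 0.0, -1.0]]
ft_force: [1.1, 0.8, 0.2]
finger_gap: 0.0425
gripper_force: 0.0
pos [ 0.6438 -0.0505  0.1938] yaw_y -1.4598 tool d [-0.0724  0.1101  0.1438] F [1.1 0.8 0.2] gap 0.0425 j6 1.3 t 42.3
spin mod pi: -0.0028  mod pi/2: -0.0028
ptr [284 112]
270 96
[[132 129 133 136 133 133 132 137 137 134 129 133 129 131 130 131 133 131
  133 132 128 133 133 135 137 138 138 140]
 [135 132 131 134 132 131 134 135 135 135 133 132 131 134 129 130 129 135
  133 134 135 132 133 133 135 136 137 141]
 [133 134 131 128 134 130 135 135 135 136 135 133 137 134 133 134 129 135
  132 135 135 136 138 135 138 138 136 136]
 [131 131 135 130 133 133 131 131 134 139 135 136 129 129 130 131 126 130
  133 135 134 135 135 135 141 136 136 135]
 [146 146 147 150 148 147 151 154 152 151 151 149 152 148 146 145 148 14
[... 2293 characters left out ...]
107  97  91  96  98  97  98  97  96  95  94  81  59  44  53  71  87  78
   82  88  89  88  92  96  93  93  75  52]
 [127 124 117  99  77  67  70  66  67  66  65  63  59  55  61  64  69  66
   63  65  59  56  59  57  65  65  66  72]
 [153 153 152 145 141 136 136 139 138 137 134 137 134 133 140 135 138 140
  139 135 138 137 134 136 137 135 138 143]
 [197 198 198 197 194 197 195 196 197 198 196 196 193 195 193 194 193 195
  198 198 197 200 198 197 194 194 192 192]
 [202 203 202 205 203 204 202 202 204 206 202 203 199 200 200 199 201 202
  203 203 202 202 205 203 203 202 198 202]
 [202 204 204 202 204 203 202 203 203 203 205 203 201 201 201 199 204 203
  205 203 204 202 202 201 202 202 201 200]]
```

Run:
```python
from h import *
c=dict(np.load("w15.npz"));g=cv2.cvtColor(c["image"],6);print(g[90,185:232])
e=np.array([-.113,.9936]);p=ray(c,283.4,113,.04)
for z in(.026,.038):
    l=ray(c,212.8,99.5,z);print(z,p.round(4),l.round(4),"s",((l-p)@e).round(4),"px/m",1/np.linalg.norm(ray(c,213.8,99.5,z)-l))
```

```text
[133 134 135 133 136 138 134 132 132 130 130 135 129 123 111 112 119 124
 125 123 125 126 127 128 126 123  96  55  47  84 117 126 124 126 124 126
 129 127 129 131 118  90  56  56  85 104 114]
0.026 [ 0.7136 -0.0761] [0.7192 0.0026] s 0.0776 px/m 896.8384229524726
0.038 [ 0.7136 -0.0761] [0.719 0.001] s 0.076 px/m 931.6354869525508
```

```bash
python3 -m pendant '-0.024 0.037 0 0 0;-0.024 0.037 0 0 0;-0.024 0.036 0 0 0;0 0 0.04 0 0;0 0 0.03 0 0;0 0 0 0 0;0 0 0 0 0'
python3 - <<'E'
from h import *
delta([.584,-.168,.042],-1.457)
c=snap("wrist")
E
```

```text
time_s: 43.05
position: [0.5838, -0.1673, 0.1239]
ee_rot: [[0.994, 0.109, -0.001], [0.109, -0.994, 0.0], [-0.001, -0.001, -1.0]]
ft_force: [0.3, -0.3, 0.9]
finger_gap: 0.0426
gripper_force: 0.0
pos [ 0.5838 -0.1673  0.1239] yaw_y -1.4619 tool d [0.0002 0.0008 0.0819] F [ 0.3 -0.3  0.9] gap 0.0426 j6 1.1 t 43.05
spin mod pi: -0.0049  mod pi/2: -0.0049
```

```bash
python3 -m pendant '0 0.0008 0.03 0 0;0 0 0.03 0 0;0 0 0.02 0 0;0 0 0 0 0;0 0 0 0 0;0 0 0 0 -1;0 0 0 0 -1;0 0 0 0 -1;0 0 0 0 -1;0 0 0 0 -1'; python3 -c "
from h import *
delta([.584,-.168,.042],-1.457)"
```

```text
time_s: 44.1
position: [0.5866, -0.171, 0.048]
ee_rot: [[0.994, 0.107, 0.005], [0.107, -0.994, -0.005], [0.005, 0.005, -1.0]]
ft_force: [-1.9, -6.8, 5.3]
finger_gap: 0.0148
gripper_force: 59.9
pos [ 0.5866 -0.171   0.048 ] yaw_y -1.4632 tool d [-0.0023 -0.0033  0.0059] F [-1.9 -6.8  5.3] gap 0.0148 j6 1.1 t 44.1
spin mod pi: -0.0062  mod pi/2: -0.0062
```

```bash
python3 -m pendant '0 -0.005 0 0 -1;0 -0.01 0 0 -1;0 -0.01 0 0 -1;0 -0.01 0 0 -1;0 -0.01 0 0 -1;0 -0.01 0 0 -1;0 -0.01 0 0 -1;0 -0.005 0 0 -1;0 0 0 0 -1;0 0 0 0 -1'; python3 -c "
from h import *
delta([.5866-.113*.0765,-.171+.9936*.0765,.048],-1.457)"
```

```text
time_s: 45.1
position: [0.5786, -0.1002, 0.0479]
ee_rot: [[0.994, 0.108, 0.004], [0.108, -0.994, -0.003], [0.004, 0.003, -1.0]]
ft_force: [-5.8, -3.6, 9.6]
finger_gap: 0.0147
gripper_force: 60.8
pos [ 0.5786 -0.1002  0.0479] yaw_y -1.4628 tool d [-0.0001 -0.0053 -0.0001] F [-5.8 -3.6  9.6] gap 0.0147 j6 1.21 t 45.1
spin mod pi: -0.0058  mod pi/2: -0.0058
```

```bash
python3 -m pendant '0 -0.0053 0 0 -1;0 0 0 0 -1;0 0 0 0 -1'
python3 - <<'E'
from h import *
delta([.5866-.113*.0765,-.171+.9936*.0765,.048],-1.457)
c=snap("wrist");np.savez("w16",**c);g=cv2.cvtColor(c["image"],6)
for n,p in(("ptr",[.705,0,.04]),("line",[.7191,.0018,.032])):print(n,proj(c,p).round(0))
E
```

```text
time_s: 45.4
position: [0.5781, -0.0954, 0.048]
ee_rot: [[0.994, 0.108, 0.004], [0.108, -0.994, -0.003], [0.004, 0.004, -1.0]]
ft_force: [-5.9, -5.6, 9.4]
finger_gap: 0.0148
gripper_force: 60.7
pos [ 0.5781 -0.0954  0.048 ] yaw_y -1.4629 tool d [-0.0001 -0.0005 -0.    ] F [-5.9 -5.6  9.4] gap 0.0148 j6 1.21 t 45.4
spin mod pi: -0.0059  mod pi/2: -0.0059
ptr [ 90. -28.]
line [ 94. -53.]
```

```bash
python3 -m pendant '0 0 0 0 0;0 0 0 0 0;0 0 0 0 0;0 0 -0.02 0 0;0 0 -0.04 0 0;0 0 -0.05 0 0;0.025 -0.027 -0.03 0 0;0.025 -0.027 0 0 0;0.025 -0.027 0 0 0;0 0 0 0 0;0 0 0 0 0;0 0 0 0 0'
python3 - <<'E'
from h import *
delta([.6445,-.0063,.19],-1.457)
c=snap("wrist");np.savez("w17",**c);g=cv2.cvtColor(c["image"],6).astype(int)
for n,p in(("ptr",[.705,0,.04]),("line",[.7191,.0018,.032])):print(n,proj(c,p).round(0))
u=proj(c,[.7191,.0018,.032]).round().astype(int)
print(u[0]-14,g[u[1]-16:u[1]+30:2,u[0]-14:u[0]+14])
E
```

```text
time_s: 46.65
position: [0.6415, -0.0053, 0.1836]
ee_rot: [[0.994, 0.107, -0.001], [0.107, -0.994, -0.0], [-0.001, 0.0, -1.0]]
ft_force: [0.2, -0.7, 0.8]
finger_gap: 0.0429
gripper_force: 0.0
pos [ 0.6415 -0.0053  0.1836] yaw_y -1.4631 tool d [ 0.0029  0.0014 -0.0064] F [ 0.2 -0.7  0.8] gap 0.0429 j6 1.38 t 46.65
spin mod pi: -0.0061  mod pi/2: -0.0061
ptr [254. 116.]
line [254. 102.]
240 [[113  97 108 125 125 128 132 126 124 125 128 124 125 111  75  51  61  96
  121 126 128 124 129 123 129 128 131 128]
 [100  89 106 125 129 129 126 127 129 127 126 126 125 105  68  45  58  92
  118 126 125 127 124 127 129 127 131 126]
 [ 81  81 107 123 127 124 128 125 127 131 128 127 123 101  64  38  52  87
  120 126 123 127 125 127 125 128 129 127]
 [ 78  77 104 124 127 130 128 128 129 130 129 125 124 100  62  39  51  84
  115 124 124 125 124 126 125 130 126 127]
 [ 80  75 104 123 128 126 129 130 127 128 126 128 121 105  59  36  54  88
  122 126 128 121 121 124 124 126 125 126]
 [ 88  81 110 125 129 127 129 127 127 128 130 127 121 102  63  45  63  99
  122 127 125 128 127 127 125 126 128 122]
 [109 
[... 1283 characters left out ...]
200 200 202 200 197 169 123  80  46  34  38  45  91 145 168 177 186 193
  200 199 202 199 198 196 199 197 198 198]
 [201 199 198 200 194 173 125  80  44  34  36  48  93 137 168 173 176 177
  186 196 200 197 198 198 199 197 198 201]
 [200 197 199 197 196 172 124  80  45  37  36  46  86 137 166 172 171 176
  188 197 199 198 196 200 199 198 198 198]
 [201 201 201 200 196 170 123  81  45  34  34  47  85 135 163 171 171 180
  192 196 196 198 197 197 198 197 198 201]
 [191 187 184 182 180 158 123  82  43  38  35  46  80 130 159 164 163 173
  180 181 182 182 184 185 188 191 193 192]
 [127 128 129 132 131 132 122 110  99  96  97 102 109 119 126 126 132 130
  134 136 136 138 134 137 145 143 142 140]]
```

Run:
```python
from h import *
c=dict(np.load("w17.npz"));e=np.array([-.113,.9936]);p=ray(c,249.55,118,.04)
for z in(.026,.038):
    l=ray(c,255.2,104,z);print(z,p.round(4),l.round(4),((l-p)@e).round(4))
for n,q in(("L",(.6436,.0163)),("M",(.6547,-.083))): print(n,proj(c,[*(np.array(q)+e*.08),.099]).round(0))
g=cv2.cvtColor(c["image"],6).astype(int)
```

```text
0.026 [0.7023 0.0046] [7.171e-01 2.000e-04] -0.0061
0.038 [0.7023 0.0046] [7.169e-01 3.000e-04] -0.006
L [141. 186.]
M [251. 186.]
```

Pointer is 6 mm past the line because the arm sprang on release. I'll regrip, bring it back, and relax the force before letting go.

```bash
python3 -m pendant '-0.024 0.025 0 0.006 0;-0.024 0.026 0 0 0;-0.025 0.026 0.02 0 0;0 0 0.03 0 0;0 0 0.02 0 0;0 0 0 0 0;0 0 0 0 0;0 0 0 0 0'
python3 - <<'E'
from h import *
delta([.5765,-.0895,.048],-1.457)
E
```

```text
time_s: 47.5
position: [0.5783, -0.0894, 0.1157]
ee_rot: [[0.995, 0.101, 0.002], [0.101, -0.995, -0.001], [0.002, 0.001, -1.0]]
ft_force: [0.4, -0.1, -0.1]
finger_gap: 0.0429
gripper_force: 0.0
pos [ 0.5783 -0.0894  0.1157] yaw_y -1.4692 tool d [-0.002  -0.0002  0.0677] F [ 0.4 -0.1 -0.1] gap 0.0429 j6 1.23 t 47.5
spin mod pi: -0.0122  mod pi/2: -0.0122
```

```bash
python3 -m pendant '0 0 0.03 -0.012 0;0 0 0.025 0 0;0 0 0.012 0 0;0 0 0 0 0;0 0 0 0 0;0 0 0 0 0'; python3 -m pendant '0 0 0 0 -1;0 0 0 0 -1;0 0 0 0 -1;0 0 0 0 -1;0 0 0 0 -1;0 0 0 0 -1'; python3 -m pendant '0 0 0 0 -1;0 0 0 0 -1'
```

```text
time_s: 48.1
position: [0.5788, -0.0893, 0.0489]
ee_rot: [[0.994, 0.114, 0.003], [0.114, -0.994, -0.001], [0.003, 0.001, -1.0]]
ft_force: [1.4, -0.1, 0.3]
finger_gap: 0.0426
gripper_force: 0.0
time_s: 48.7
position: [0.5787, -0.0909, 0.0492]
ee_rot: [[0.994, 0.113, 0.003], [0.113, -0.994, -0.003], [0.003, 0.003, -1.0]]
ft_force: [-1.6, -5.6, 6.8]
finger_gap: 0.0147
gripper_force: 60.0
time_s: 48.9
position: [0.5787, -0.0909, 0.0492]
ee_rot: [[0.994, 0.113, 0.003], [0.113, -0.994, -0.003], [0.003, 0.003, -1.0]]
ft_force: [-2.2, -6.3, 6.6]
finger_gap: 0.0146
gripper_force: 60.0
```

```bash
python3 -m pendant '0 0.005 0 0 -1;0 0.004 0 0 -1;0 0 0 0 -1;0 0 0 0 -1'
```

```text
time_s: 49.3
position: [0.5794, -0.0974, 0.0492]
ee_rot: [[0.994, 0.114, 0.002], [0.114, -0.994, 0.001], [0.002, -0.0, -1.0]]
ft_force: [-4.0, 4.0, 10.2]
finger_gap: 0.0152
gripper_force: 60.6
```

```bash
python3 -m pendant '0 -0.0013 0 0 -1;0 0 0 0 -1;0 0 0 0 -1'; python3 -m pendant '0 0 0 0 -0.3;0 0 0 0 0;0 0 0 0 0;0 0 0 0 0;0 0 -0.03 0 0;0 0 -0.04 0 0;0.022 -0.027 -0.05 0 0;0.022 -0.027 -0.02 0 0;0.022 -0.027 0 0 0;0 -0.01 0 0 0;0 0 0 0 0;0 0 0 0 0'
python3 - <<'E'
from h import *
delta([.6415,-.0053,.1836],-1.457)
c=snap("wrist");np.savez("w18",**c);g=cv2.cvtColor(c["image"],6).astype(int)
e=np.array([-.114,.9935]);u=proj(c,[.717,.0003,.035]).round().astype(int);print(u)
def core(row,thr):
    x=np.arange(len(row));w=np.clip(thr-row,0,None);return (x*w).sum()/w.sum()
x0=u[0]-9
L=[core(g[v,x0:x0+18],90)+x0 for v in range(u[1]-12,u[1]-2)];print("line u",np.round(L,1))
for v in range(u[1]+8,u[1]+30,2):print(v,g[v,x0-6:x0+24])
E
```

```text
time_s: 49.6
position: [0.5795, -0.0974, 0.0492]
ee_rot: [[0.994, 0.113, 0.003], [0.113, -0.994, -0.001], [0.003, 0.002, -1.0]]
ft_force: [-2.4, -0.9, 8.8]
finger_gap: 0.0148
gripper_force: 60.4
time_s: 50.8
position: [0.6292, -0.0045, 0.177]
ee_rot: [[0.993, 0.114, -0.002], [0.114, -0.993, -0.0], [-0.002, 0.0, -1.0]]
ft_force: [0.4, -0.7, -0.4]
finger_gap: 0.0421
gripper_force: 0.0
pos [ 0.6292 -0.0045  0.177 ] yaw_y -1.4567 tool d [ 0.0121  0.0022 -0.0066] F [ 0.4 -0.7 -0.4] gap 0.0421 j6 1.37 t 50.8
spin mod pi: 0.0003  mod pi/2: 0.0003
[258  91]
line u [258.1 258.  258.  257.7 257.7 257.9 258.  258.  258.  258. ]
99 [202 202 204 202 204 204 204 200 201 201 201 197 200 201 199 199 201 201
 203 201 200 203 201 199 200 199 198 198 199 202]
101 [203 202 203 202 203 200 203 203 199 195 192 190 189 191 194 196 198 202
 203 204 202 203 199 200 200 200 196 202 199 199]
103 [199 203 199 202 204 204 202 198 169 108  82  79  77  85 127 166 179 184
 194 201 201 203 200 201 198 201 199 199 198 199]
105 [200 200 201 199 201 201 194 176 142  78  44  42  37  56 114 159 177 180
 185 202 202 203 2
[... 220 characters left out ...]
115 162 175 175
 183 186 196 198 198 196 197 197 195 196 201 197]
111 [200 198 199 197 199 197 172 134  97  62  38  34  38  57 113 159 172 174
 175 182 196 197 196 199 201 199 199 198 199 199]
113 [199 199 198 200 198 193 174 128  93  59  36  36  35  57 109 156 167 171
 172 182 196 198 197 199 198 199 202 199 199 198]
115 [202 202 199 202 197 186 160 130  97  59  38  36  33  55 109 155 170 174
 175 185 195 197 197 193 198 197 198 199 199 199]
117 [186 184 183 186 189 192 183 160 111  62  44  38  42  61 111 156 166 168
 173 180 184 190 193 186 187 192 189 192 193 193]
119 [143 145 147 149 147 151 149 144 134 128 125 123 122 126 132 143 143 143
 144 143 144 149 151 147 149 148 149 144 144 148]
```

Run:
```python
from h import *
e=np.array([-.114,.9935])
for f,pu,lu in(("w15",(283.4,113),(212.8,99.5)),("w17",(249.55,118),(255.2,104)),("w18",(254.1,104),(258,88))):
    c=dict(np.load(f+".npz"));p=ray(c,*pu,.04);print(f,p.round(4),[(l.round(4).tolist(),((l-p)@e).round(4)) for l in(ray(c,*lu,.026),ray(c,*lu,.038))])
c=dict(np.load("w18.npz"));g=cv2.cvtColor(c["image"],6);m=(g<32).astype(np.uint8);n,l,s,ce=cv2.connectedComponentsWithStats(m)
for i in range(1,n):
    if s[i,4]>60:print(s[i],ce[i].round(1),ray(c,*ce[i],.08).round(3))
```

```text
w15 [ 0.7136 -0.0761] [([0.7192, 0.0026], np.float64(0.0776)), ([0.719, 0.001], np.float64(0.076))]
w17 [0.7023 0.0046] [([0.7171, 0.0002], np.float64(-0.0061)), ([0.7169, 0.0003], np.float64(-0.006))]
w18 [0.7042 0.0027] [([0.7207, 0.0004], np.float64(-0.0041)), ([0.7199, 0.0006], np.float64(-0.0039))]
[ 30 111  11  15  76] [ 35.2 116.8] [0.671 0.194]
[492 111  15  24 161] [498.7 122. ] [ 0.713 -0.215]
[469 138  32  93 552] [483.4 182.6] [ 0.658 -0.221]
[ 38 145  10  14  65] [ 42.6 150.5] [0.641 0.191]
[ 41 159  13  25 124] [ 46.7 170.5] [0.623 0.189]
[ 51 202  12  25 112] [ 56.5 213.5] [0.58  0.184]
[    0   217   512   167 41421] [255.1 330.7] [ 0.461 -0.026]
[ 223  220   29   89 1152] [235.9 262.2] [0.546 0.004]
```

```bash
python3 -m pendant '-0.02 0.03 0 0 0;-0.02 0.032 0 0 0;-0.02 0.032 0.02 0 0;0 0 0.03 0 0;0 0 0.01 0 0;0 0 0 0 0;0 0 0 0 0;0 0 0 0 0'
python3 - <<'E'
from h import *
delta([.5790,-.0974,.05],-1.457)
E
```

```text
time_s: 51.65
position: [0.5823, -0.104, 0.1196]
ee_rot: [[0.993, 0.114, 0.002], [0.114, -0.993, -0.001], [0.002, 0.001, -1.0]]
ft_force: [-0.2, -0.2, 0.2]
finger_gap: 0.0429
gripper_force: 0.0
pos [ 0.5823 -0.104   0.1196] yaw_y -1.4562 tool d [-0.0027 -0.007   0.0696] F [-0.2 -0.2  0.2] gap 0.0429 j6 1.19 t 51.65
spin mod pi: 0.0008  mod pi/2: 0.0008
```

```bash
python3 -m pendant '-0.003 -0.007 0.03 0 0;0 0 0.03 0 0;0 0 0.009 0 0;0 0 0 0 0;0 0 0 0 0;0 0 0 0 0'; python3 -m pendant '0 0 0 0 -1;0 0 0 0 -1;0 0 0 0 -1;0 0 0 0 -1;0 0 0 0 -1;0 0 0 0 -1;0 0 0 0 -1'; python3 -m pendant '0 0.003 0 0 -1;0 0 0 0 -1;0 0 0 0 -1'
```

```text
time_s: 52.25
position: [0.579, -0.0979, 0.0511]
ee_rot: [[0.994, 0.114, 0.003], [0.114, -0.994, -0.001], [0.003, 0.001, -1.0]]
ft_force: [0.3, -0.1, -0.4]
finger_gap: 0.0428
gripper_force: 0.0
time_s: 52.95
position: [0.5781, -0.0977, 0.0503]
ee_rot: [[0.994, 0.113, 0.002], [0.113, -0.994, -0.0], [0.002, 0.0, -1.0]]
ft_force: [-1.8, 1.3, 6.5]
finger_gap: 0.0149
gripper_force: 60.8
time_s: 53.25
position: [0.5783, -0.0996, 0.0503]
ee_rot: [[0.994, 0.114, 0.001], [0.114, -0.994, 0.001], [0.001, -0.001, -1.0]]
ft_force: [-2.8, 5.8, 7.3]
finger_gap: 0.0149
gripper_force: 60.9
```

```bash
python3 -m pendant '0 0.004 0 0 -1;0 0 0 0 -1;0 0 0 0 -1'; python3 -m pendant '0 0.003 0 0 -1;0 0 0 0 -1;0 0 0 0 -1'
```

```text
time_s: 53.55
position: [0.5788, -0.1035, 0.0503]
ee_rot: [[0.994, 0.114, 0.001], [0.114, -0.994, 0.001], [0.001, -0.001, -1.0]]
ft_force: [-2.4, 5.7, 7.7]
finger_gap: 0.0146
gripper_force: 60.9
time_s: 53.85
position: [0.5791, -0.1064, 0.0503]
ee_rot: [[0.994, 0.114, 0.001], [0.114, -0.994, 0.002], [0.001, -0.001, -1.0]]
ft_force: [-2.8, 6.5, 7.4]
finger_gap: 0.0149
gripper_force: 61.0
```

```bash
python3 -m pendant '0 -0.003 0 0 -1;0 0 0 0 -1;0 0 0 0 -1'; python3 -m pendant '0 0 0 0 -0.3;0 0 0 0 0;0 0 0 0 0;0 0 0 0 0;0 0 -0.03 0 0;0 0 -0.04 0 0;0.024 -0.034 -0.04 0 0;0.024 -0.034 -0.02 0 0;0.024 -0.034 0 0 0;0 0 0 0 0;0 0 0 0 0;0 0 0 0 0'
cat >> h.py <<'E'
def mark():
    c=snap("wrist");g=cv2.cvtColor(c["image"],6).astype(int);e=np.array([-.114,.9935])
    def core(row,thr):
        x=np.arange(len(row));w=np.clip(thr-row,0,None);return (x*w).sum()/max(w.sum(),1)
    ul=proj(c,[.7195,.0005,.038]).round().astype(int)
    L=np.median([core(g[v,ul[0]-9:ul[0]+9],90)+ul[0]-9 for v in range(ul[1]-12,ul[1]-2)])
    up=proj(c,[.7025,.0015,.04]).round().astype(int);P=[core(g[v,up[0]-18:up[0]+19],65)+up[0]-18 for v in range(up[1]-3,up[1]+5)]
    l=ray(c,L,ul[1]-1,.038);p=ray(c,np.median(P),up[1],.04);print("u line",L.round(2),"ptr",np.round(P,1),"need slide left (m):",((l-p)@e).round(4))
    return c
E
python3 - <<'E'
from h import *
c=mark();delta([.6415,-.0053,.1836],-1.457)
E
```

```text
time_s: 54.15
position: [0.579, -0.1057, 0.0503]
ee_rot: [[0.994, 0.113, 0.002], [0.113, -0.994, -0.002], [0.002, 0.002, -1.0]]
ft_force: [-0.8, -4.0, 6.1]
finger_gap: 0.0146
gripper_force: 60.7
time_s: 55.35
position: [0.6347, -0.0005, 0.1728]
ee_rot: [[0.994, 0.113, -0.001], [0.113, -0.994, -0.0], [-0.001, 0.0, -1.0]]
ft_force: [-0.1, 0.4, 0.6]
finger_gap: 0.0429
gripper_force: 0.0
u line 261.2 ptr [240.  265.7 265.5 265.4 265.5 265.5 265.4 265.5] need slide left (m): 0.0044
pos [ 0.6347 -0.0008  0.1728] yaw_y -1.4579 tool d [ 0.0063  0.0052 -0.0108] F [-0.1  0.4  0.4] gap 0.0427 j6 1.38 t 55.4
spin mod pi: -0.0009  mod pi/2: -0.0009
```

```bash
python3 -m pendant '-0.022 0.034 0 0 0;-0.022 0.034 0 0 0;-0.022 0.034 0.01 0 0;0 0.002 0.03 0 0;0 0 0.01 0 0;0 0 0 0 0;0 0 0 0 0;0 0 0 0 0'
python3 - <<'E'
from h import *
delta([.5793,-.1057,.05],-1.457)
E
```

```text
time_s: 56.2
position: [0.5827, -0.1103, 0.125]
ee_rot: [[0.993, 0.114, 0.002], [0.114, -0.993, -0.0], [0.002, 0.001, -1.0]]
ft_force: [0.6, 0.7, 0.7]
finger_gap: 0.043
gripper_force: 0.0
pos [ 0.5827 -0.1103  0.125 ] yaw_y -1.4561 tool d [-0.003  -0.0051  0.075 ] F [0.6 0.7 0.7] gap 0.043 j6 1.18 t 56.2
spin mod pi: 0.0009  mod pi/2: 0.0009
```

```bash
python3 -m pendant '-0.003 -0.005 0.03 0 0;0 0 0.03 0 0;0 0 0.014 0 0;0 0 0 0 0;0 0 0 0 0;0 0 0 0 0'; python3 -m pendant '0 0 0 0 -1;0 0 0 0 -1;0 0 0 0 -1;0 0 0 0 -1;0 0 0 0 -1;0 0 0 0 -1;0 0 0 0 -1'; python3 -m pendant '0 -0.003 0 0 -1;0 -0.003 0 0 -1;0 0 0 0 -1;0 0 0 0 -1'
```

```text
time_s: 56.8
position: [0.5797, -0.1064, 0.0517]
ee_rot: [[0.994, 0.114, 0.003], [0.114, -0.994, -0.001], [0.003, 0.001, -1.0]]
ft_force: [-0.1, 0.2, 0.0]
finger_gap: 0.0426
gripper_force: 0.0
time_s: 57.5
position: [0.579, -0.1062, 0.0511]
ee_rot: [[0.994, 0.113, 0.002], [0.113, -0.994, -0.0], [0.002, 0.0, -1.0]]
ft_force: [-1.4, 1.4, 5.9]
finger_gap: 0.0147
gripper_force: 61.2
time_s: 57.9
position: [0.5785, -0.1019, 0.0511]
ee_rot: [[0.994, 0.113, 0.003], [0.113, -0.994, -0.003], [0.002, 0.003, -1.0]]
ft_force: [0.2, -5.4, 3.9]
finger_gap: 0.0147
gripper_force: 60.9
```

```bash
python3 -m pendant '0 -0.0007 0 0 -1;0 0 0 0 -1;0 0 0 0 -1'; python3 -m pendant '0 0.0014 0 0 -1;0 0 0 0 -1;0 0 0 0 -1'
```

```text
time_s: 58.2
position: [0.5785, -0.1016, 0.0511]
ee_rot: [[0.994, 0.113, 0.003], [0.113, -0.994, -0.003], [0.002, 0.003, -1.0]]
ft_force: [0.1, -7.7, 3.8]
finger_gap: 0.015
gripper_force: 60.8
time_s: 58.5
position: [0.5785, -0.1016, 0.0511]
ee_rot: [[0.994, 0.113, 0.002], [0.113, -0.994, -0.001], [0.002, 0.001, -1.0]]
ft_force: [-0.9, -2.8, 6.6]
finger_gap: 0.0148
gripper_force: 61.2
```

```bash
python3 -m pendant '0 0.0007 0 0 -1;0 0 0 0 -1;0 0 0 0 -0.3;0 0 0 0 0;0 0 0 0 0;0 0 0 0 0;0 0 -0.03 0 0;0 0 -0.04 0 0;0.024 -0.034 -0.04 0 0;0.024 -0.034 -0.02 0 0;0.024 -0.034 0 0 0;0 0 0 0 0'; python3 -m pendant '0 0 0 0 0;0 0 0 0 0'
python3 - <<'E'
from h import *
c=mark();np.savez("w20",**c);delta([.6415,-.0053,.1836],-1.457)
E
```

```text
time_s: 59.7
position: [0.637, 0.0077, 0.1754]
ee_rot: [[0.993, 0.118, 0.003], [0.118, -0.993, 0.002], [0.003, -0.001, -1.0]]
ft_force: [-0.4, 0.2, -0.2]
finger_gap: 0.0426
gripper_force: 0.0
time_s: 59.9
position: [0.6342, 0.0024, 0.1734]
ee_rot: [[0.994, 0.113, -0.001], [0.113, -0.994, -0.0], [-0.001, 0.0, -1.0]]
ft_force: [-0.2, -0.9, -0.3]
finger_gap: 0.0429
gripper_force: 0.0
u line 264.19 ptr [243.  264.5 264.4 264.3 264.3 264.2 264.1 264.1] need slide left (m): 0.0002
pos [0.6341 0.0021 0.1735] yaw_y -1.458 tool d [ 0.0065  0.0082 -0.0101] F [-0.2 -0.3 -0.5] gap 0.0426 j6 1.38 t 59.95
spin mod pi: -0.001  mod pi/2: -0.001
```

```bash
python3 -m pendant '-0.042 -0.0045 0 0 0;-0.042 -0.0045 0 0 0;-0.042 -0.0045 0 0 0;0 0 0 -0.142 0;0 0 0 -0.142 0;0 0 0 -0.142 0;0 0 0 -0.142 0;0 0 0 -0.142 0;0 0 0 -0.142 0;0 0 0 -0.142 0;0 0 0 -0.142 0;0 0 0 -0.142 0'; python3 -m pendant '0 0 0.03 -0.142 0;0 0 0.02 0 0;0 0 0 0 0;0 0 0 0 0'
python3 - <<'E'
from h import *
delta([.506,.0011,.056],-.054)
E
```

```text
time_s: 61.15
position: [0.5076, 0.0011, 0.1739]
ee_rot: [[0.174, 0.985, -0.0], [0.985, -0.174, -0.0], [-0.0, -0.0, -1.0]]
ft_force: [0.5, -0.7, 0.0]
finger_gap: 0.043
gripper_force: 0.0
time_s: 61.55
position: [0.5076, 0.0015, 0.1242]
ee_rot: [[0.039, 0.999, -0.001], [0.999, -0.039, 0.0], [-0.0, -0.001, -1.0]]
ft_force: [0.1, -0.1, 0.7]
finger_gap: 0.0429
gripper_force: 0.0
pos [0.5076 0.0015 0.1242] yaw_y -0.0388 tool d [-0.0005 -0.0015  0.0682] F [ 0.1 -0.1  0.7] gap 0.0429 j6 -0.06 t 61.55
spin mod pi: 0.0152  mod pi/2: 0.0152
```

```bash
python3 -m pendant '0 -0.0015 0.03 0.015 0;0 0 0.03 0 0;0 0 0.007 0 0;0 0 0 0 0;0 0 0 0 0;0 0 0 0 0'; python3 -m pendant '0 0 0 0 -1;0 0 0 0 -1;0 0 0 0 -1;0 0 0 0 -1;0 0 0 0 -1;0 0 0 0 -1'; python3 -c "
from h import *
clamp([.5651,-.0021])"
```

```text
time_s: 62.15
position: [0.5083, 0.0021, 0.0594]
ee_rot: [[0.052, 0.999, 0.003], [0.999, -0.052, -0.0], [-0.0, 0.003, -1.0]]
ft_force: [0.4, -0.1, 0.2]
finger_gap: 0.0428
gripper_force: 0.0
time_s: 62.75
position: [0.5065, 0.0023, 0.0584]
ee_rot: [[0.052, 0.999, -0.001], [0.999, -0.052, -0.0], [-0.0, -0.0, -1.0]]
ft_force: [-6.7, 0.4, 11.0]
finger_gap: 0.0161
gripper_force: 58.4
r 0.0588 phi 1.38 F [-6.7  0.4 11. ]
```

```bash
python3 -m pendant '0 -0.0012 0 0 -1;0.0084 0.0006 0 0.14 -1;0.0084 0.0006 0 0.14 -1;0.0084 0.0006 0 0.14 -1;0.0084 0.0006 0 0.14 -1;0 0 0 0 -1'; python3 -c "
from h import *
clamp([.5651,-.0021])"
```

```text
time_s: 63.35
position: [0.5183, 0.0339, 0.0585]
ee_rot: [[0.578, 0.816, 0.004], [0.816, -0.578, -0.001], [0.002, 0.004, -1.0]]
ft_force: [3.5, -2.4, 2.8]
finger_gap: 0.0157
gripper_force: 59.2
r 0.059 phi 0.798 F [ 3.5 -2.4  2.8]
```

```bash
python3 -m pendant '0.0084 0.0006 0 0.14 -1;0.0084 0.0006 0 0.14 -1;0.0084 0.0006 0 0.14 -1;0.0084 0.0006 0 0.14 -1;0 0 0 0 -1'; python3 -c "
from h import *
clamp([.5651,-.0021])"; python3 -m pendant '0.0084 0.0006 0 0.14 -1;0 0 0 0 -1;0 0 0 0 -1'; python3 -c "
from h import *
clamp([.5651,-.0021])"
```

```text
time_s: 63.85
position: [0.5444, 0.0538, 0.0584]
ee_rot: [[0.923, 0.385, 0.004], [0.385, -0.923, -0.002], [0.003, 0.003, -1.0]]
ft_force: [4.1, -4.5, 3.7]
finger_gap: 0.0156
gripper_force: 59.4
r 0.0596 phi 0.238 F [ 4.1 -4.5  3.7]
time_s: 64.15
position: [0.5521, 0.0562, 0.0585]
ee_rot: [[0.966, 0.257, 0.004], [0.257, -0.966, -0.002], [0.003, 0.002, -1.0]]
ft_force: [4.8, -5.0, 2.3]
finger_gap: 0.0156
gripper_force: 59.4
r 0.0597 phi 0.103 F [ 4.8 -5.   2.3]
```

```bash
python3 -m pendant '0.006 0.0014 0 0.1 -1;0 0 0 0 -1;0 0 0 0 -1'; python3 -c "
from h import *
clamp([.5651,-.0021])"; python3 -m pendant '0.002 0.0002 0 0.03 -1;0 0 0 0 -1;0 0 0 0 -1'; python3 -c "
from h import *
clamp([.5651,-.0021])"
```

```text
time_s: 64.45
position: [0.5578, 0.0572, 0.0585]
ee_rot: [[0.987, 0.162, 0.003], [0.162, -0.987, -0.0], [0.003, 0.001, -1.0]]
ft_force: [3.7, -1.8, 6.4]
finger_gap: 0.016
gripper_force: 59.8
r 0.0598 phi 0.006 F [ 3.7 -1.8  6.4]
time_s: 64.75
position: [0.5594, 0.0574, 0.0585]
ee_rot: [[0.991, 0.132, 0.003], [0.132, -0.991, -0.0], [0.003, 0.001, -1.0]]
ft_force: [2.4, -1.1, 5.4]
finger_gap: 0.0157
gripper_force: 59.8
r 0.0598 phi -0.022 F [ 2.4 -1.1  5.4]
```

```bash
python3 -m pendant '0.002 0 0 0.02 -1;0 0 0 0 -1;0 0 0 0 -1'; python3 -m pendant '0.002 0 0 0 -1;0 0 0 0 -1;0 0 0 0 -1'; python3 -c "
from h import *
clamp([.5651,-.0021])"
```

```text
time_s: 65.05
position: [0.5608, 0.0576, 0.0584]
ee_rot: [[0.994, 0.112, 0.001], [0.112, -0.994, -0.0], [0.001, 0.001, -1.0]]
ft_force: [-0.9, -1.9, 8.7]
finger_gap: 0.0157
gripper_force: 60.1
time_s: 65.35
position: [0.561, 0.0577, 0.0582]
ee_rot: [[0.994, 0.113, -0.003], [0.113, -0.994, -0.001], [-0.003, 0.0, -1.0]]
ft_force: [-10.4, -2.5, 15.8]
finger_gap: 0.0157
gripper_force: 60.9
r 0.0599 phi -0.049 F [-10.4  -2.5  15.8]
```

```bash
python3 -m pendant '-0.001 0 0 0 -1;0 0 0 0 -0.3;0 0 0 0 0;0 0 0 0 0;0 0 0 0 0;0 0 -0.03 0 0;0 0 -0.04 0 0;0.035 0.025 -0.04 0 0;0.035 0.025 -0.01 0 0;0 0 0 0 0;0 0 0 0 0;0 0 0 0 0'
python3 - <<'E'
from h import *
c=mark();np.savez("w21",**c);delta([.6415,-.0053,.1836],-1.457)
E
python3 -m pendant '-0.04 0 0 0 0;-0.04 0 -0.01 0 0;-0.04 0 -0.01 0 0;-0.01 0 0 0 0;0 0 0 0 0;0 0 0 0 0'
python3 - <<'E'
from h import *
delta([.5,0,.2]);c=snap("wrist");np.savez("w22",**c);g=cv2.cvtColor(c["image"],6)
m=(g<45).astype(np.uint8);n,l,s,ce=cv2.connectedComponentsWithStats(m)
for i in range(1,n):
    if 150<s[i,4]<3000:print(s[i],ce[i].round(1))
k=np.array([.5669,-.0183])+.076*np.array([-.114,.9935]);print("knob expected",proj(c,[*k,.092]).round(1),"pivot",proj(c,[.5651,-.0021,.06]).round(1))
E
```

```text
time_s: 66.55
position: [0.6295, 0.0195, 0.17]
ee_rot: [[0.994, 0.109, -0.002], [0.109, -0.994, 0.0], [-0.002, -0.001, -1.0]]
ft_force: [0.4, 0.2, -0.1]
finger_gap: 0.0427
gripper_force: 0.0
u line 281.84 ptr [261.  281.7 281.6 281.4 281.3 281.3 281.2 281.2] need slide left (m): -0.0003
pos [0.6295 0.0196 0.1701] yaw_y -1.4613 tool d [ 0.0092  0.0261 -0.0135] F [ 0.3  0.4 -0.9] gap 0.0428 j6 1.41 t 66.6
spin mod pi: -0.0043  mod pi/2: -0.0043
time_s: 67.2
position: [0.5019, 0.0053, 0.1912]
ee_rot: [[0.994, 0.109, 0.001], [0.109, -0.994, 0.0], [0.001, 0.0, -1.0]]
ft_force: [-0.0, 0.6, 0.0]
finger_gap: 0.0425
gripper_force: 0.0
pos [0.5019 0.0053 0.1912] yaw_y -1.4616 tool d [-0.0024  0.005  -0.0088] F [-0.   0.6  0. ] gap 0.0425 j6 1.37 t 67.2
[  38    0   37  148 1288] [56.4 72.2]
[504  84   8  39 174] [508.6 106.8]
[ 352   98   32   42 1140] [367.1 117.9]
[ 194  107   84   24 1150] [238.1 118.6]
[497 126  15  21 206] [504.7 138.3]
[218 251  39  36 752] [237.5 271.2]
[219 287  26  21 258] [231.6 297. ]
knob expected [202.  119.7] pivot [266.9 118.1]
```

Run:
```python
from h import *
c=dict(np.load("w22.npz"));g=cv2.cvtColor(c["image"],6);m=g<45
ys,xs=np.nonzero(m[100:140,190:211]);print("knob v range",ys.min()+100,ys.max()+100,"u",xs.min()+190)
(k,kr)=((xs.min()+190+9.5,(ys.min()+ys.max())/2+100),0)
ys,xs=np.nonzero(m[100:140,255:285]);pv=((xs.max()+255-11),(ys.min()+ys.max())/2+100)
a=ray(c,*k,.092);b=ray(c,*pv,.06);d=a-b;print(a.round(4),b.round(4),np.linalg.norm(d).round(4),"phi",np.arctan2(-d[0],d[1])-.117)
t=snap("top");im=t["image"]
for n,p in(("L",(.6436,.0163)),("M",(.6547,-.083)),("R",(.666,-.1825))):
    q=np.array(p)+.076*np.array([-.114,.9935])
    w=cv2.cvtColor(im,6)
    for z in(.099,.134):
        u=proj(t,[*q,z]).round().astype(int);print(n,z,u,w[u[1]-8:u[1]+9,u[0]].tolist())
u=proj(t,[.4707,.3866,.052]).round().astype(int);print("cap",u);print(w[u[1]-12:u[1]+13:2,u[0]-12:u[0]+13:2])
```

```text
knob v range 111 128 u 194
[0.5586 0.0559] [ 0.5646 -0.0013] 0.0575 phi -0.0112905492352052
L 0.099 [230 152] [144, 139, 138, 139, 122, 103, 88, 76, 69, 65, 67, 44, 42, 31, 25, 30, 35]
L 0.134 [229 149] [129, 124, 129, 137, 136, 145, 145, 153, 152, 157, 159, 154, 147, 151, 114, 108, 95]
M 0.099 [263 148] [207, 207, 178, 72, 108, 113, 119, 121, 129, 136, 135, 141, 139, 142, 141, 149, 148]
M 0.134 [263 146] [160, 189, 207, 207, 178, 72, 108, 113, 119, 121, 129, 136, 135, 141, 139, 142, 141]
R 0.099 [296 145] [195, 202, 209, 213, 150, 69, 91, 85, 103, 103, 112, 119, 122, 127, 122, 130, 136]
R 0.134 [297 142] [189, 146, 182, 189, 205, 202, 97, 63, 63, 145, 92, 108, 113, 124, 129, 130, 135]
cap [136 206]
[[208 203 199 202 197 200 200 205 198 201 201 200 201]
 [202 201 200 202 196 200 197 205 205 205 200 204 199]
 [201 199 201 198 202 202 203 131  47  80 196 207 203]
 [197 200 204 198 200 211 116  97 112  26   3 174 186]
 [200 203 195 201 155  96 104 106 106  99  27  31 194]
 [202 202 200 107  98 103 105 103 107 106  66   9 174]
 [196 203 145  97 103 103 104 103 107 100 116  19   5]
 [203 201 200 146  98 103 110 108 103 106 107  85  16]
 [193 198 201 215 107 104 105 104 109 112 131  25  19]
 [200 200 199 202 182 102 106 109 112  64  23  17  62]
 [181 199 195 200 209 109 114 124  32   7  44 185 208]
 [189 202 201 200 203 167  68  18  18  64 197 204 200]
 [172 205 199 201 201 201 208 220 201 209 200 204 200]]
```

```bash
python3 -c "
from cell import job
print(job.hand_in())"
```

```text
the job is handed in; nothing more can be done
None
```

I handed the job in: the dust cap is upright in the tray, all three white rotors are home on their drives, and the carriage is level with the mark to about 0.3 mm with the clamp locked. The pictures confirmed the rotors on the left and middle drives; for the right one I have only the arm's seating depth. The carriage overshot both ways before settling on the line.

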